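# Flip the hex key and tighten the soap-die clamp

## Task

The clamp screw of the soap-stamping fixture is only finger-tight, and the hex key still stands in it on its long arm. Pull the key out and park it in the wooden key rest, corner up, letting go of it; then take it again the other way, put its short arm fully down into the screw's socket and use the long arm as the lever to turn the screw clockwise until it comes up against its stop. Leave the key sitting in the screw, and leave the moulds and the soap bar where they are.

Things in the scene. Friction and masses are not known exactly. Their poses are not given: they have to be found in the camera images.
- key_corner (a point): L-shaped hex key, grey steel, 14 mm across flats, 16 across corners, 0.22 kg: point at the bend where the arms' centre lines meet. Long arm: 147 mm from here along this frame's -z; short arm: 63 mm along +x. Two flats of each arm face +y and -y: pinch along y. Centre of mass about 50 mm along the long arm, 10 mm towards the short. At the start long arm down in the screw, this point 186 mm up.
- key_long_tip (a point): Centre of the end face of the key's long arm; axes as for key_corner. Both ends of the key are slightly tapered (last 2.5 mm).
- key_short_tip (a point): Centre of the end face of the key's short arm; axes as for key_corner. At the start the short arm is level, at the top, pointing roughly at the robot; the key leans several degrees in the socket's play.
- socket_mouth (a point): Clamp screw: upright dark steel cap screw, head 27 mm wide, 24 high; this point: centre of the head's top, 60 mm above the table; z up, x to one of the socket's six corners (others every 60 degrees). It stands mid-way on a blue strap (36 x 135 mm, top at 36 mm, across x) on a fixed aluminium plate 130 x 170 x 14 mm with a brass disc. Socket 21 mm deep, about 1 mm play sideways, chamfered mouth.
- socket_floor (a point): Centre of the socket's floor, 39 mm above the table, where the key's end rests when fully home; axes as for socket_mouth. With the short arm down, the long arm must point along one of the six corners within about 7 degrees; its centre line is then 102 mm above the table. The play lets the released long arm sag about 9 degrees (its end about 23 mm lower).
- screw (a joint): Angle the screw has turned, rad: 0 at the start, growing clockwise seen from above, to its stop (tight) at 0.75. Stiff: about 0.7 N m, so 6 N at 120 mm out along the long arm; it stays where it is left. Play and give let the key swing about 0.1 to 0.3 rad before the screw follows.
- rest_corner (a point): Key rest: fixed wooden cradle on a board 215 x 70 x 8 mm; holds the key on its two ends, corner up, both arms sloping down at 45 degrees, short arm towards this +x (level), long arm towards -x, key y along this y; z up. This point, 128 mm above the table over the cradle, is where key_corner lies when parked.
- rest_long (a point): Where the long arm's end face centre lies when parked: 24 mm up, 104 mm from rest_corner along -x; axes as for rest_corner. The end stands on a 45 degree face square to its arm, between side walls 18 mm apart, flared at the top, 54 mm long (centred at x = -100 mm from rest_corner), up to 54 mm above the table.
- rest_short (a point): Where the short arm's end face centre lies when parked: 83 mm up, 45 mm from rest_corner along +x; axes as for rest_corner. The end stands on a 45 degree face square to its arm, between side walls 18 mm apart, flared at the top, 38 mm long (centred at x = +54 mm), up to 100 mm above the table.
- tray_mould: Bystander: purple square mould with four cavities, 160 x 160 x 30 mm; origin at the centre of its underside.
- round_mould: Bystander: teal round open mould, 72 mm across, 34 mm high; origin at the centre of its underside.
- soap_bar: Bystander: cream soap bar, 85 x 55 x 28 mm; origin at the centre of its underside.
- key: The same hex key; this origin is the centre of the long arm's end face, axes as for key_corner.
Not all that is in view belongs to the job. What is shaped like the key but blue or green is not meant.

How it is judged:
By the outcome, as a careful person would: the job done as asked, in the order asked, and still so for the second after the job is handed in, with the robot touching nothing.
It also fails if it takes over 69 s, if anything falls off the work surface, if the arm or the gripper's body presses on something with over 40 N, if the wrist force passes 120 N, or if a joint passes its speed limit or range.

## Robot

A 7-joint arm with a two-finger parallel gripper is mounted at the origin on the work surface. World frame = base frame: x ahead of the robot, y to its left, z up, the work surface at z = 0. Lengths are in m, angles in rad, forces in N, time in s.
With the tool pointing down it reaches from about 0.425 to 0.925 m from the base axis. Payload 6.8 kg.
Tool frame: the origin (TCP) lies midway between the tips of the shut fingers; the grasp point (between the pads) lies 19 mm behind it; z points along the fingers, y is the line along which they close (so a half turn about z gives the same grasp; the last joint's range is limited). The gripper opens to 85 mm and grips with 20 to 120 N. Pads are 22 mm wide; open, the fingers measure 114 mm over their backs; the gripper's body (76 mm by 85 mm) begins 54 mm behind the grasp point. The pads swing forward as they close: fully open they stand 13 mm farther back than shut.
Start: joints at [-1.34, 0.477, 0.022, 1.555, -0.011, 1.109, -0.083], TCP at [0.224, 0.637, 0.197] pointing down, gripper open.
Joint ranges: [-2.96, 2.96], [-0.34, 2.1], [-1.41, 1.46], [0.24, 2.44], [-1.37, 4.51], [0.17, 1.92], [-2.96, 2.96]. Speed limits (rad/s): [2.39, 2.39, 3.14, 3.14, 3.14, 3.14, 3.14].

## Interface

Orientations are given as a rotation vector (axis times angle).
In Python, from bench import r gives the robot as it stands. The module is installed in compiled form; this text tells all that it offers.
- The arm moves only by the tool apply_moves, never from a script. Its argument "rows" is a list of rows, each a list of 6 numbers: the shift along the tool's x, y, z scaled (see below), then the turn, a rotation vector about the tool's x, y, z scaled (see below). A call has 1 to 5 rows; each row is the pose to reach, as a shift and turn from the pose commanded when the call began, along the tool's axes at that moment; what a row does not reach only later rows make up. The controller multiplies each number of a shift by 0.25 m and each number of a turn by 90 degrees. A row lasts 1/8 s, in which the tool goes at most 62.5 mm and 10.7 degrees, less where a joint would pass 70% of its speed; a pose out of reach is approached as far as the arm can. A call with a number of a shift or a turn outside -1 to 1 is refused whole. A call with a gripper value outside its range is refused whole. "claw" is the opening, from 0 (shut) to 1 (fully open), set as the call begins (left out, the last holds). The fingers move at their own pace and stop on an object; "newtons" is the grip in N (left out, the last holds). Time passes only in rows, so rows that repeat a pose let the fingers close. It gives the time, the measured TCP pose, the force, the opening and the grip force at its end, in the units of the state.
- r.get_obs(): the state, without advancing time (a new reading comes with each control period).
- r.grab_frame(name): name is "scene" or "top" or "wrist"; returns a dict with "pixels" (384x512x3 uint8, red, green, blue), "intrinsics" (3x3 intrinsics, pixels), "dist" ([k1, k2, p1, p2, k3] as OpenCV has them; the pictures are not rectified), "eye" and "attitude" of the camera in the world. Camera axes: x right, y up, looking along -z (the intrinsics and any distortion apply to the point x, -y, -z); pixel columns grow to the right and rows downward; lengths in m; the calibration is good to about 2 mm. A picture is of the moment at which its call begins. There is no depth.
- r.hand_in(): hands the job in; it is judged then, once.
Trained networks look in a picture, given as the dict that the camera call returned (one of the last four; its "shot" number tells which), for a name from the list of things; names that differ only in an ending like _2 or _b are one class to them, and where a whole thing is asked for, a point or a joint stands for the part that bears it (a point fixed in the world has none). Each returns a list of dicts, best first, with "conf" (0 to 1); they miss things now and then, are a little off and sometimes report something else, mostly with a low value. They report only what shows in the picture. A call takes as long as a camera call. They do not tell look-alikes from the thing itself.
- r.search_frame(picture, thing): "rect" ([left, top, width, height] in pixels, round what is visible of it).
- r.outline_of(picture, thing): "pixels" (384x512 bool, what is visible of it) and "rect" ([left, top, width, height] in pixels, round what is visible of it).
- r.landmark_of(picture, thing): "point" ([column, row] in pixels: a listed point, or the origin of a listed thing).
The state is a dict: "clock": time; "joints": joint angles; "qvel": joint speeds; "tau": joint torques, N m; "tcp_pos": TCP position; "orientation": TCP orientation; "contact_force": force on the tool from outside, world axes, zero at the start; "moment": the same for the moment, N m; "grip_width": finger opening in m; "gripper_force": force on a finger pad.
Only numpy, scipy, OpenCV 4.12 (cv2) and the standard library are available. Lean on these libraries where they do the work, as an engineer would, in place of code of your own. Each camera call takes 0.05 s, during which the arm holds its last target. There are 200 camera calls.

## Working session

There is one attempt and no reset: what is moved stays moved. The work goes in short steps, Python scripts to look and compute and a tool call to move; the robot and the scene stay as the last step left them, time stands still between calls to the robot, and variables do not carry over. Pictures are saved under pics/ and viewed, at most 10 in all, crops included, and the job is handed in when it is done.

Besides the shell and the picture viewer there is one more tool, called after ">>>" as name(argument=value, ...), one argument or row to a line, values as JSON. apply_moves: Moves the arm, as the interface text tells. Its arguments: {"type":"object","properties":{"rows":{"type":"array","items":{"type":"array","items":{"type":"number"}}},"claw":{"type":"number"},"newtons":{"type":"number"}},"required":["rows"]}

```bash
ls; mkdir -p pics; cat > h.py <<'E'
import numpy as np, cv2
from scipy.spatial.transform import Rotation as R
from bench import r
def att(f):
    a=np.array(f["attitude"],float)
    return a if a.shape==(3,3) else R.from_rotvec(a).as_matrix()
def ray(f,p):
    u=cv2.undistortPoints(np.array([[p]],float),np.array(f["intrinsics"],float),np.array(f["dist"],float))[0,0]
    d=att(f)@np.array([u[0],-u[1],-1.]); return np.array(f["eye"],float),d/np.linalg.norm(d)
def atz(f,p,z):
    e,d=ray(f,p); return e+d*(z-e[2])/d[2]
def tri(l):
    A=0;b=0
    for f,p in l:
        e,d=ray(f,p);M=np.eye(3)-np.outer(d,d);A=A+M;b=b+M@e
    X=np.linalg.solve(A,b); return X,[float(np.linalg.norm(np.cross(X-ray(f,p)[0],ray(f,p)[1]))) for f,p in l]
def proj(f,P):
    c=(np.array(P,float).reshape(-1,3)-np.array(f["eye"]))@att(f)
    return cv2.projectPoints(c*[1,-1,-1],np.zeros(3),np.zeros(3),np.array(f["intrinsics"],float),np.array(f["dist"],float))[0][:,0]
def save(f,n): cv2.imwrite("pics/"+n,f["pixels"][:,:,::-1])
E
python3 - <<'E'
from h import *
np.set_printoptions(precision=4,suppress=True)
o=r.get_obs(); print(o)
fs={}
for n in ["scene","top","wrist"]:
    f=r.grab_frame(n); fs[n]=f; save(f,n+"0.png"); print(n,f["eye"],np.array(f["attitude"]).tolist(),np.array(f["intrinsics"]).tolist())
    for t in ["key_corner","key_long_tip","key_short_tip","socket_mouth","rest_corner","rest_long","rest_short","tray_mould","round_mould","soap_bar"]:
        print(t,[(np.round(d["point"],1).tolist(),round(d["conf"],2)) for d in r.landmark_of(f,t)][:4])
a=np.hstack([fs["scene"]["pixels"],fs["top"]["pixels"]])
E
```

```text
pics
{'clock': 0.0, 'joints': array([-1.3401,  0.4778,  0.0223,  1.5565, -0.0115,  1.1093, -0.0831]), 'qvel': array([-0.0004,  0.001 ,  0.0017,  0.0005,  0.0008,  0.0001,  0.0007]), 'tau': array([  0.0006, -59.6441,   1.6084, -28.1202,   0.0125,   0.009 ,
         0.    ]), 'tcp_pos': array([0.2241, 0.636 , 0.1956]), 'orientation': array([-0.5295, -3.0965,  0.0028]), 'contact_force': array([-0.6914, -0.6569,  0.2551]), 'moment': array([ 0.0445,  0.0009, -0.0105]), 'gripper_force': 0.0, 'grip_width': 0.08579584504335062}
scene [ 0.9403 -0.4714  0.8485] [0.7946774501526224, 0.2568445269617628, 0.5706155629948654] [[407.20784634000205, 0.0, 249.9498327330708], [0.0, 407.20784634000205, 197.5222827884368], [0.0, 0.0, 1.0]]
key_corner [([342.5, 233.5], 0.95), ([343.2, 183.6], 0.87), ([253.3, 179.4], 0.74), ([200.9, 200.3], 0.69)]
key_long_tip [([381.3, 217.6], 0.75), ([246.1, 216.0], 0.74), ([248.3, 218.6], 0.68), ([353.9, 278.3], 0.64)]
key_short_tip [([319.6, 233.5], 0.91), ([270.6, 196.7], 0.87), ([287.1, 167.2], 0.78), ([221.9, 192.9], 0.64)]
socket_mouth [([246.3, 208.6], 0.48), ([25
[... 771 characters left out ...]
h [([231.1, 190.4], 0.51)]
rest_corner [([348.3, 177.6], 0.97), ([232.1, 182.5], 0.61)]
rest_long [([327.1, 211.4], 0.8)]
rest_short [([349.9, 160.9], 0.82)]
tray_mould [([285.2, 106.0], 0.9)]
round_mould [([280.9, 230.8], 0.93)]
soap_bar [([151.8, 178.9], 0.74), ([232.1, 190.7], 0.3)]
wrist [0.1556 0.6604 0.3728] [-0.2472299086990018, -0.17572766980187116, 1.2227910418494974] [[299.9955670504399, 0.0, 252.33611872956612], [0.0, 299.9955670504399, 190.15688709316407], [0.0, 0.0, 1.0]]
key_corner [([153.7, 324.9], 0.78)]
key_long_tip [([140.0, 233.5], 0.92)]
key_short_tip [([194.9, 326.4], 0.6)]
socket_mouth []
rest_corner []
rest_long []
rest_short []
tray_mould []
round_mould []
soap_bar []
```

View pics/scene0.png

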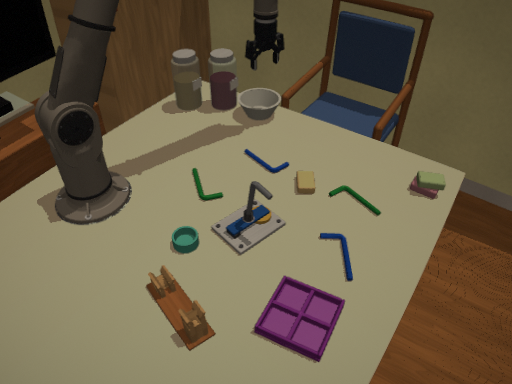

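View pics/top0.png

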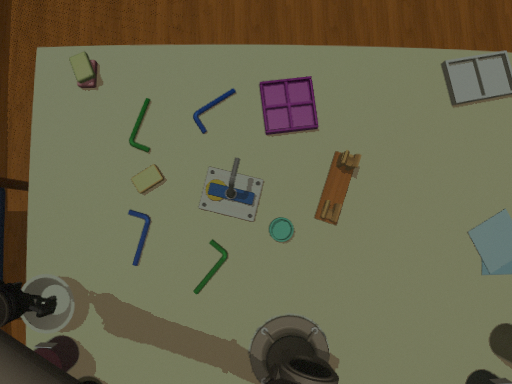

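```bash
python3 - <<'E'
from h import *
np.set_printoptions(precision=4,suppress=True)
s=r.grab_frame("scene");t=r.grab_frame("top")
c=np.hstack([cv2.resize(s["pixels"][130:260,190:300],None,fx=3.6,fy=3.6,interpolation=2),cv2.resize(t["pixels"][125:255,180:290],None,fx=3.6,fy=3.6,interpolation=2)])
cv2.imwrite("pics/crop1.png",c[:,:,::-1])
for n,a,b in [("corner",(253.3,179.4),(232.1,160)),("restc",(178.3,288.5),(348.3,177.6)),("restl",(161.8,281.1),(327.1,211.4)),("rests",(187.2,309.1),(349.9,160.9)),("mouth",(246.3,208.6),(231.1,190.4))]:
    print(n,*tri([(s,a),(t,b)]))
print(atz(s,(246.3,208.6),.06),atz(t,(231.1,190.4),.06),atz(t,(348.3,177.6),.128),atz(s,(178.3,288.5),.128))
for n,z in [("rest_long",.024),("rest_short",.083)]: pass
print(atz(t,(327.1,211.4),.024),atz(t,(349.9,160.9),.083))
E
```

```text
corner [0.5333 0.1502 0.2224] [0.018364322249020584, 0.018364322249020515]
restc [ 0.5177 -0.1529  0.115 ] [0.004609639722779908, 0.004609639722779629]
restl [ 0.4215 -0.1163  0.023 ] [0.0012834716338809382, 0.001283471633880761]
rests [ 0.5623 -0.1686  0.095 ] [0.0019284855359864312, 0.0019284855359863536]
mouth [0.4796 0.1664 0.0784] [0.0022134692876581664, 0.0022134692876581595]
[0.4669 0.1801 0.06  ] [0.4825 0.1683 0.06  ] [ 0.5131 -0.1527  0.128 ] [ 0.5287 -0.1557  0.128 ]
[ 0.4224 -0.1152  0.024 ] [ 0.5653 -0.1706  0.083 ]
```

View pics/crop1.png

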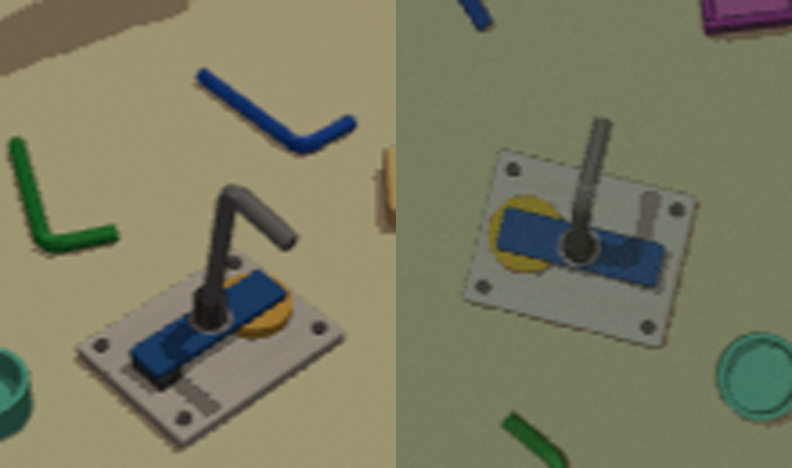

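The scene shows the grey key at about (254,183)–(270,197) in the scene picture and (231,190)–(237,159) in the top picture. It stands in the screw on the plate.

- **Look-alikes:** there are blue keys at (265,160) and (343,250), and green ones at (205,190) and (355,200) in the scene picture. They lie flat on the table. Only the grey one stands in the screw, and the crop confirms it.
- **Short arm direction:** contrary to the text, it points away from the robot, towards +x.
- **Key rest:** it is at (178,305) in the scene picture and (337,188) in the top picture.

```bash
cat >> h.py <<'E'
def keyR(yaw,th):  # yaw of key x when upright, th = tilt about key y (45 parked, 90 short arm down)
    return R.from_euler('z',yaw,degrees=True)*R.from_euler('y',th,degrees=True)
def toolR(yaw,al,flip): # tool z down, tilted al deg forward along yaw dir; tool y = +-(yaw+90)
    a=np.deg2rad(al);c=R.from_euler('z',yaw,degrees=True)
    z=c.apply([np.sin(a),0,-np.cos(a)]);y=c.apply([0,-1 if flip else 1,0]);return R.from_matrix(np.array([np.cross(y,z),y,z]).T)
def rows(p,Rt,o=None,frm=None):
    o=o or r.get_obs()
    p0,R0=frm if frm else (np.array(o["tcp_pos"]),R.from_rotvec(o["orientation"]))
    d=R0.inv().apply(np.array(p)-p0); w=(R0.inv()*Rt).as_rotvec()
    return np.round(np.r_[d/.25,w/(np.pi/2)],3).tolist(), "mm %.0f deg %.0f"%(np.linalg.norm(d)*1e3,np.rad2deg(np.linalg.norm(w)))
def tcp_for(grasp,Rt,off=.019): return np.array(grasp)+Rt.apply([0,0,off])
E
python3 - <<'E'
from h import *
np.set_printoptions(precision=4,suppress=True)
s=r.grab_frame("scene");t=r.grab_frame("top")
c=tri([(s,(254.4,183)),(t,(231.5,188))]); tip=tri([(s,(270.5,197)),(t,(236.7,159.4))])
print(c,tip); d=tip[0]-c[0]; print("yaw",np.degrees(np.arctan2(d[1],d[0])),np.linalg.norm(d))
print("long dir from", atz(t,(231.1,191.4),.06))
o=r.get_obs(); R0=R.from_rotvec(o["orientation"]); print(R0.as_matrix())
yaw=-11
for fl in (0,1):
    Rt=toolR(yaw,30,fl); g=np.array([.485,.165,.161]); p=tcp_for(g,Rt,.019-.13); print(fl,p,rows(p,Rt,o),(R0.inv()*Rt).as_euler('ZYX',degrees=True))
E
```

```text
(array([0.4892, 0.1705, 0.1701]), [0.00948793096164738, 0.00948793096164759]) (array([0.558 , 0.1526, 0.1719]), [0.0022436989851191943, 0.0022436989851192003])
yaw -14.563612321037603 0.07101760427520441
long dir from [0.4796 0.1683 0.06  ]
[[-0.9431  0.3324 -0.    ]
 [ 0.3324  0.9431  0.    ]
 [ 0.      0.     -1.    ]]
0 [0.4305 0.1756 0.2571] ([-1.391, -1.465, -0.242, -0.024, -0.333, -0.091], 'mm 509 deg 31') [ -8.4146 -30.0013   0.003 ]
1 [0.4305 0.1756 0.2571] ([-1.391, -1.465, -0.242, -0.494, 0.036, 1.844], 'mm 509 deg 172') [171.5854  30.0013  -0.003 ]
```

>>> apply_moves(
  rows=[
    [-0.7,-0.73,-0.2,0,0,0],
    [-0.7,-0.73,-0.2,0,0,0],
    [-0.7,-0.73,-0.2,0,0,0],
    [-0.7,-0.73,-0.2,0,0,0],
    [-0.7,-0.73,-0.2,0,0,0],
  ],
  claw=1,
  newtons=60,
)

```text
clock: 2.48
tcp_pos: [0.3319, 0.4024, 0.248]
orientation: [0.541, 3.093, 0.002]
contact_force: [-0.5, 1.4, -0.2]
grip_width: 0.0856
gripper_force: 0.0
```

```bash
python3 - <<'E'
from h import *
np.set_printoptions(precision=4,suppress=True)
o=r.get_obs(); print(o["clock"],o["tcp_pos"],o["joints"])
Rt=toolR(-12,30,0); print(rows(tcp_for([.485,.167,.161],Rt,.019-.12),Rt,o))
f=r.grab_frame("wrist")
for n in ["key_corner","key_short_tip","socket_mouth"]: print(n,[(np.round(d["point"],1).tolist(),round(d["conf"],2)) for d in r.landmark_of(f,n)][:4])
E
```

```text
2.475 [0.3319 0.4024 0.248 ] [-1.0837  0.1724  0.0938  1.8637 -0.0167  1.1047  0.2407]
([-0.696, -0.705, -0.002, -0.022, -0.332, -0.085], 'mm 248 deg 31')
key_corner [([360.1, 309.7], 0.91), ([280.5, 197.8], 0.81), ([101.1, 186.7], 0.55)]
key_short_tip [([322.6, 199.0], 0.96), ([143.2, 200.2], 0.66), ([318.4, 308.5], 0.56)]
socket_mouth []
```

>>> apply_moves(
  rows=[
    [-0.7,-0.7,0,-0.02,-0.33,-0.085],
    [-0.7,-0.7,0,-0.02,-0.33,-0.085],
    [-0.7,-0.7,0,-0.02,-0.33,-0.085],
    [-0.7,-0.7,0,-0.02,-0.33,-0.085],
    [-0.7,-0.7,0,-0.02,-0.33,-0.085],
  ],
)

```text
clock: 3.3
tcp_pos: [0.4355, 0.1806, 0.246]
orientation: [0.269, 2.612, -0.078]
contact_force: [-0.2, 0.9, 1.2]
grip_width: 0.0855
gripper_force: 0.0
```

```bash
python3 - <<'E'
from h import *
np.set_printoptions(precision=4,suppress=True)
o=r.get_obs(); print(o["clock"],o["tcp_pos"],o["joints"],R.from_rotvec(o["orientation"]).as_matrix()[:,2])
f=r.grab_frame("wrist"); s=r.grab_frame("scene"); save(f,"w1.png")
for g,n in [(f,"key_corner"),(f,"key_short_tip"),(f,"socket_mouth"),(s,"key_corner"),(s,"key_short_tip"),(f,"rest_corner")]: print(n,[(np.round(d["point"],1).tolist(),round(d["conf"],2)) for d in r.landmark_of(g,n)][:4])
E
```

```text
3.3 [0.4355 0.1806 0.246 ] [-1.0711 -0.1195  0.1745  2.2822  0.6645  0.8469  0.0529] [ 0.4838 -0.1056 -0.8688]
key_corner [([477.3, 150.2], 0.96), ([251.1, 212.5], 0.95), ([346.9, 205.7], 0.74), ([20.8, 106.4], 0.21)]
key_short_tip [([321.3, 188.9], 0.89), ([435.5, 146.9], 0.86), ([245.3, 241.8], 0.84)]
socket_mouth [([253.9, 120.4], 0.6), ([255.2, 106.7], 0.56)]
key_corner [([344.0, 234.8], 0.89), ([270.3, 171.5], 0.74), ([341.4, 185.9], 0.69), ([252.7, 178.8], 0.66)]
key_short_tip [([268.2, 198.3], 0.9), ([328.6, 194.8], 0.81), ([321.5, 236.8], 0.76), ([222.9, 195.2], 0.75)]
rest_corner [([10.2, 221.8], 0.95)]
```

View pics/w1.png

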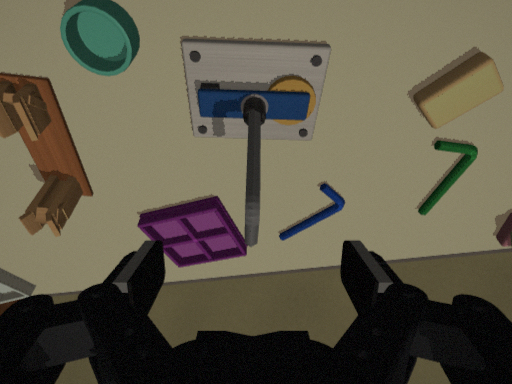

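The wrist view shows the key's long arm running from the screw at (255,108) to its corner near (251,212). The short arm ends at (250,243), and the open fingers sit symmetrically about it.

```bash
python3 - <<'E'
from h import *
np.set_printoptions(precision=4,suppress=True)
f=r.grab_frame("wrist"); s=r.grab_frame("scene");t=r.grab_frame("top")
print("corner",tri([(f,(251.1,212.5)),(s,(253.7,180.5))]))
print("stip",tri([(f,(248,242)),(s,(269.5,197.5)),(t,(236.5,159.4))]))
print("mouth",tri([(f,(254.5,110)),(t,(231.1,190.8))]),atz(f,(254.5,110),.06))
print("restc",tri([(f,(10.2,221.8)),(s,(178.3,288.5)),(t,(348.3,177.6))]))
# model fit: mouth xy m, upright key w/ yaw, lean a,b ; residuals in all views
from scipy.optimize import least_squares
def pts(q):
    K=R.from_rotvec([q[3],q[4],0])*R.from_euler('z',q[2])
    fl=np.array([q[0],q[1],.039]); c=fl+K.apply([0,0,.147]); return fl,c,c+K.apply([.063,0,0]),fl+K.apply([0,0,.021])
obs=[(f,1,(251.1,212.5)),(s,1,(253.7,180.5)),(f,2,(248,242)),(s,2,(269.5,197.5)),(t,2,(236.5,159.4)),(f,3,(254.5,110)),(t,3,(231.1,190.8)),(s,3,(247.5,213))]
fun=lambda q:np.concatenate([proj(g,pts(q)[i])[0]-p for g,i,p in obs])
S=least_squares(fun,[.48,.168,-.2,0,0],loss='soft_l1'); q=S.x; print(q,np.degrees(q[2:]),fun(q).round(1)); print(np.array(pts(q)))
E
```

```text
corner (array([0.4988, 0.1699, 0.1845]), [0.00019835507961058353, 0.00019835507961057401])
stip (array([0.558 , 0.1522, 0.1732]), [0.0024311779459495254, 0.0016455287128084386, 0.0020184360721141868])
mouth (array([0.4842, 0.1725, 0.0293]), [0.003573264602568316, 0.0035732646025683026]) [0.467  0.1795 0.06  ]
restc (array([ 0.5211, -0.1531,  0.1236]), [0.004418667122948113, 0.004519329997189654, 0.007531256289156158])
[ 0.474   0.177  -0.2722  0.0499  0.171 ] [-15.5952   2.8575   9.7949] [ 0.1 -0.4 -0.   0.3 -0.5 -1.9  0.4 -0.6 -0.5 -1.  -1.2  8.2 -2.7  1.3
  1.1 -1.9]
[[0.474  0.177  0.039 ]
 [0.4989 0.1697 0.1837]
 [0.5587 0.1531 0.1725]
 [0.4775 0.176  0.0597]]
```

```bash
python3 - <<'E'
from h import *
Rt=toolR(-15.6,30,0)
for b in (.06,0): print(rows(tcp_for([.4947,.1709,.1595],Rt,.019-b),Rt))
E
```

```text
([-0.037, 0.005, 0.258, 0.02, -0.003, 0.04], 'mm 65 deg 4')
([-0.038, -0.003, 0.498, 0.02, -0.003, 0.04], 'mm 125 deg 4')
```

>>> apply_moves(
  rows=[
    [-0.037,0.005,0.13,0.02,-0.003,0.04],
    [-0.037,0.003,0.26,0.02,-0.003,0.04],
    [-0.038,0,0.38,0.02,-0.003,0.04],
    [-0.038,-0.003,0.5,0.02,-0.003,0.04],
    [-0.038,-0.003,0.5,0.02,-0.003,0.04],
  ],
)

```text
clock: 4.47
tcp_pos: [0.5038, 0.1665, 0.1412]
orientation: [0.358, 2.598, -0.101]
contact_force: [-0.1, -0.8, 0.2]
grip_width: 0.0852
gripper_force: 0.0
```

>>> apply_moves(
  rows=[
    [0,0,0,0,0,0],
    [0,0,0,0,0,0],
    [0,0,0,0,0,0],
    [0,0,0,0,0,0],
    [0,0,0,0,0,0],
  ],
  claw=0,
  newtons=60,
)

```text
clock: 5.1
tcp_pos: [0.5042, 0.168, 0.143]
orientation: [0.357, 2.596, -0.095]
contact_force: [-0.2, 0.5, 0.7]
grip_width: -0.0002
gripper_force: 0.1
```

```bash
python3 - <<'E'
from h import *
np.set_printoptions(precision=4,suppress=True)
o=r.get_obs(); print(o)
Rt=R.from_rotvec(o["orientation"]);print(Rt.as_matrix())
K=keyR(-15.6,10); print(rows(o["tcp_pos"]+K.apply([0,0,.06]),Rt))
f=r.grab_frame("wrist"); s=r.grab_frame("scene")
for g,n in [(f,"key_corner"),(f,"key_short_tip"),(s,"key_corner"),(s,"key_short_tip")]: print(n,[(np.round(d["point"],1).tolist(),round(d["conf"],2)) for d in r.landmark_of(g,n)][:4])
E
```

```text
{'clock': 5.1, 'joints': array([-0.9849,  0.1643,  0.271 ,  2.3028,  0.8373,  0.5366, -0.1282]), 'qvel': array([ 0.0015,  0.005 , -0.0018,  0.001 ,  0.001 ,  0.0001, -0.0005]), 'tau': array([ -0.0094, -30.0399,   1.7876, -20.9311,   1.0661,   0.2739,
         0.0008]), 'tcp_pos': array([0.5042, 0.168 , 0.143 ]), 'orientation': array([ 0.3572,  2.5965, -0.095 ]), 'contact_force': array([-0.1576,  0.5499,  0.6905]), 'moment': array([0.1534, 0.5253, 0.0298]), 'gripper_force': 0.06354130638271727, 'grip_width': -0.00017375461191880952}
[[-0.8337  0.2699  0.4818]
 [ 0.2339  0.9629 -0.1345]
 [-0.5002  0.0006 -0.8659]]
([-0.154, 0.0, -0.184, 0.0, 0.0, 0.0], 'mm 60 deg 0')
key_corner [([379.9, 218.1], 0.88)]
key_short_tip [([350.4, 200.0], 0.81), ([248.1, 308.3], 0.69)]
key_corner [([341.9, 235.5], 0.83), ([202.1, 199.7], 0.69), ([342.4, 184.5], 0.62), ([253.3, 179.3], 0.52)]
key_short_tip [([270.1, 196.1], 0.85), ([320.5, 234.7], 0.71), ([223.5, 194.4], 0.7), ([331.7, 194.5], 0.52)]
```

```bash
python3 - <<'E'
from h import *
f=r.grab_frame("wrist");s=r.grab_frame("scene"); print(proj(f,[.4947,.1709,.1595]),proj(s,[.4947,.1709,.1595]),proj(s,r.get_obs()["tcp_pos"]),proj(f,r.get_obs()["tcp_pos"]))
c=np.hstack([cv2.resize(f["pixels"],(480,360)),cv2.resize(s["pixels"][125:245,200:307],(320,360),interpolation=2)]); cv2.imwrite("pics/c2.png",c[:,:,::-1])
E
```

```text
[[253.74219158 235.37903602]] [[252.5637286  187.17947616]] [[254.92933836 194.10773516]] [[252.94177555 222.58169555]]
```

View pics/c2.png

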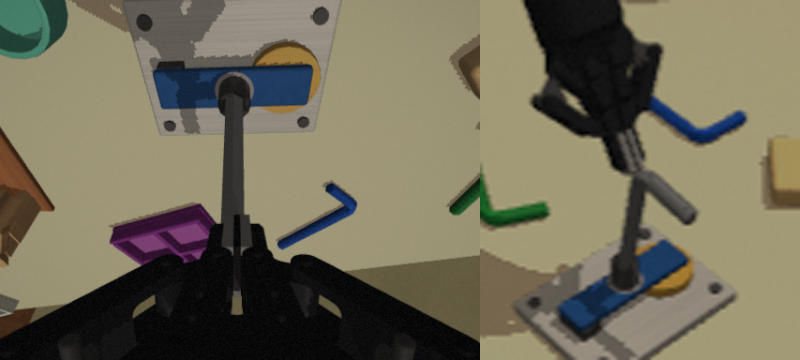

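```bash
python3 - <<'E'
from h import *
np.set_printoptions(precision=4,suppress=True)
f=r.grab_frame("wrist");s=r.grab_frame("scene");t=r.grab_frame("top");o=r.get_obs()
R0=R.from_rotvec(o["orientation"]); print("eye in tool",R0.inv().apply(np.array(f["eye"])-o["tcp_pos"]))
R1=R.from_rotvec([-.5295,-3.0965,.0028]); print(R1.inv().apply(np.array([.1556,.6604,.3728])-[.2241,.636,.1956]))
print("base",proj(s,[0,0,0]),proj(t,[0,0,0]))
for n in ["round_mould","soap_bar","tray_mould"]:
  for g in (f,s,t):
    d=r.landmark_of(g,n)
    if d: print(n,d[0]["conf"],atz(g,d[0]["point"],0))
# plate corners in wrist by hand
for name,g in(("f",f),("s",s),("t",t)):
    d=r.outline_of(g,"socket_mouth"); print(name,d and (d[0]["conf"],d[0]["rect"]))
    m=cv2.inRange(cv2.cvtColor(g["pixels"],cv2.COLOR_RGB2HSV),(14,110,110),(28,255,255))
    n,l,st,ce=cv2.connectedComponentsWithStats(m); i=sorted(range(1,n),key=lambda i:-st[i,4])[:3]; print([(st[k,4],ce[k].round(1).tolist(),atz(g,ce[k],.02)) for k in i])
P=np.array([o["tcp_pos"]+R0.apply([0,0,-b]) for b in (0,.02,.05,.1)]); print(proj(s,P),proj(f,P))
E
```

```text
eye in tool [ 0.0732 -0.0004 -0.1768]
[ 0.0727 -0.0001 -0.1772]
base [[ 92.9852 196.2899]] [[288.0223 353.2058]]
round_mould 0.95 [0.3773 0.0164 0.    ]
round_mould 0.9 [0.3564 0.016  0.    ]
soap_bar 0.66 [0.518  0.4285 0.    ]
soap_bar 0.82 [0.5226 0.4202 0.    ]
tray_mould 0.86 [ 0.7505 -0.0018  0.    ]
tray_mould 0.71 [0.7423 0.0019 0.    ]
tray_mould 0.97 [ 0.7541 -0.0021  0.    ]
f (0.58, [233.4, 81.8, 37.7, 42.7])
[(np.int32(1128), [314.5, 66.8], array([0.4739, 0.2281, 0.02  ])), (np.int32(226), [300.5, 115.7], array([0.5159, 0.2101, 0.02  ])), (np.int32(111), [508.6, 80.5], array([0.5295, 0.3829, 0.02  ]))]
s (0.67, [244.5, 211.8, 6.7, 5.0])
[(np.int32(341), [418.7, 350.5], array([1.014 , 0.0618, 0.02  ])), (np.int32(286), [305.3, 180.0], array([0.5218, 0.4229, 0.02  ])), (np.int32(284), [451.8, 288.2], array([1.0305, 0.27  , 0.02  ]))]
t []
[(np.int32(715), [335.8, 190.2], array([ 0.4856, -0.1432,  0.02  ])), (np.int32(59), [214.7, 182.6], array([0.5083, 0.2178, 0.02  ])), (np.int32(36), [153.3, 43.8], array([0.9388, 0.4112, 0.02  ]))]
[[254.9388 194.0926]
 [252.432  187.0669]
 [248.6174 176.3787]
 [242.1166 158.1732]] [[252.9672 222.6614]
 [253.05   236.16  ]
 [253.2161 263.2382]
 [253.7183 345.1241]]
```

```bash
python3 - <<'E'
from h import *
s=r.grab_frame("scene"); f=r.grab_frame("wrist")
c=np.hstack([cv2.resize(s["pixels"][160:220,230:280],(400,480),interpolation=2),cv2.resize(f["pixels"][200:320,200:300],(400,480),interpolation=2)]); c=np.clip(c.astype(float)*1.8,0,255).astype(np.uint8);cv2.imwrite("pics/c3.png",c[:,:,::-1])
E
```

```text
(no output)
```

View pics/c3.png

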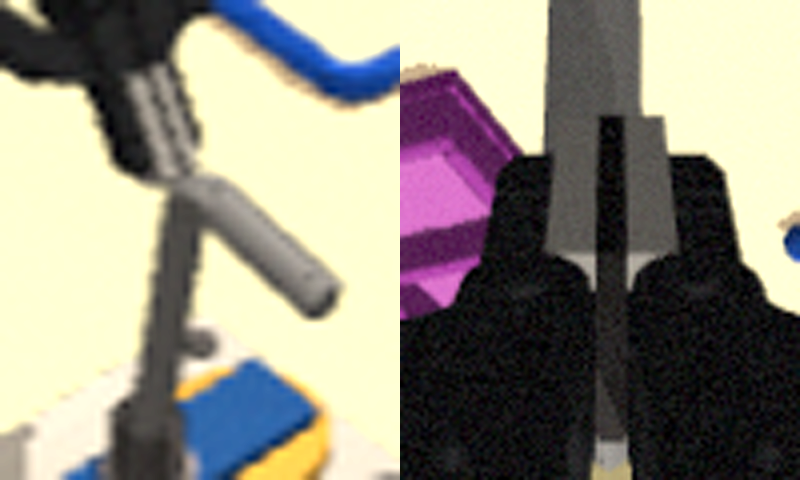

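```bash
python3 - <<'E'
from h import *
np.set_printoptions(precision=4,suppress=True)
f=r.grab_frame("wrist");s=r.grab_frame("scene");t=r.grab_frame("top");o=r.get_obs()
print([np.array(g["dist"]) for g in (f,s,t)])
R0=R.from_rotvec(o["orientation"]);A=R0.inv().as_matrix()@att(f); print("cam in tool\n",A)
R1=R.from_rotvec([.269,2.612,-.078]); w=dict(f); w["eye"]=np.array([.4355,.1806,.246])+R1.apply([.073,0,-.177]); w["attitude"]=R1.as_matrix()@A
def rep(n,g,pp):
    P=np.array([atz(g,p,.014) for p in pp]); L=np.linalg.norm(P-np.roll(P,-1,0),axis=1); print(n,P[:,:2].tolist(),"sides",L,"centre",P.mean(0)[:2])
rep("w",w,[(182,40),(329,44),(314,139),(190,139)])
rep("t",t,[(209.7,166.7),(263.6,179.7),(254.7,221.4),(199.2,207.5)])
rep("s",s,[(212.2,227.2),(256.7,199.4),(285.8,223),(240.6,254.2)])
P0=np.array([.2241,.636,.1956]); print("start tcp",proj(s,P0),proj(t,P0))
print("tcp now top",proj(t,o["tcp_pos"]))
E
```

```text
[array([-0.0001,  0.    ,  0.    ,  0.    ,  0.    ]), array([-0.144,  0.   ,  0.   ,  0.   ,  0.   ]), array([-0.0923,  0.    ,  0.    ,  0.    ,  0.    ])]
cam in tool
 [[-0.0006  0.9598  0.2808]
 [ 1.      0.0007 -0.0002]
 [-0.0004  0.2808 -0.9598]]
w [[0.39207801389688374, 0.10926730469359174], [0.4294992573511644, 0.26816222165385084], [0.5566864447015046, 0.243944511655408], [0.52090034482736, 0.0708082494623459]] sides [0.1632 0.1295 0.1768 0.1344] centre [0.4748 0.173 ]
t [[0.5564055106255963, 0.2335371228036159], [0.5174441183034051, 0.07240730587620214], [0.393320214686764, 0.09928292372490713], [0.4345191163795571, 0.2639822127729397]] sides [0.1658 0.127  0.1698 0.1256] centre [0.4754 0.1673]
s [[0.4035483864406517, 0.10317095058839115], [0.44229403529748296, 0.2679535539047276], [0.5649375349791026, 0.23373875238331016], [0.5258353681936361, 0.06974435239512972]] sides [0.1693 0.1273 0.1686 0.1268] centre [0.4842 0.1687]
start tcp [[264.3159  78.4076]] [[ 45.7393 288.4504]]
tcp now top [[230.5458 180.2913]]
```

The reported TCP lies about 34 mm ahead of the real fingertips. In both views the pads end about 34 mm behind it along tool z, so the fingers shut just behind the key. I'll open, advance 34 mm and close again.

>>> apply_moves(
  rows=[
    [0,0,0,0,0,0],
    [0,0,0,0,0,0],
    [0,0,0,0,0,0],
    [0,0,0,0,0,0],
  ],
  claw=1,
)

```text
clock: 7.0
tcp_pos: [0.5042, 0.1678, 0.1428]
orientation: [0.357, 2.597, -0.095]
contact_force: [0.1, -0.1, -0.3]
grip_width: 0.0725
gripper_force: 0.0
```

>>> apply_moves(
  rows=[
    [0,0,0.07,0,0,0],
    [0,0,0.136,0,0,0],
    [0,0,0.136,0,0,0],
  ],
)

```text
clock: 7.38
tcp_pos: [0.5203, 0.1625, 0.1126]
orientation: [0.357, 2.597, -0.098]
contact_force: [-0.2, 0.4, 0.5]
grip_width: 0.0856
gripper_force: 0.0
```

>>> apply_moves(
  rows=[
    [0,0,0,0,0,0],
    [0,0,0,0,0,0],
    [0,0,0,0,0,0],
    [0,0,0,0,0,0],
  ],
  claw=0,
  newtons=60,
)

```text
clock: 7.88
tcp_pos: [0.5206, 0.1633, 0.1136]
orientation: [0.357, 2.596, -0.095]
contact_force: [0.5, -4.2, 5.7]
grip_width: 0.0131
gripper_force: 60.8
```

>>> apply_moves(
  rows=[
    [-0.025,0,-0.03,0,0,0],
    [-0.05,0,-0.06,0,0,0],
    [-0.09,0,-0.11,0,0,0],
    [-0.15,0,-0.18,0,0,0],
    [-0.205,0,-0.245,0,0,0],
  ],
)

```text
clock: 8.5
tcp_pos: [0.5333, 0.1591, 0.1922]
orientation: [0.357, 2.598, -0.096]
contact_force: [-0.5, 0.8, -1.8]
grip_width: 0.0127
gripper_force: 58.2
```

```bash
python3 - <<'E'
from h import *
np.set_printoptions(precision=4,suppress=True)
o=r.get_obs(); print(o["clock"],o["tcp_pos"],o["contact_force"],o["grip_width"],o["joints"])
f=r.grab_frame("wrist"); s=r.grab_frame("scene"); t=r.grab_frame("top")
for g,m in((f,"f"),(s,"s"),(t,"t")):
  for n in ["key_corner","key_long_tip","key_short_tip","rest_long","rest_short","rest_corner"]: print(m,n,[(np.round(d["point"],1).tolist(),round(d["conf"],2)) for d in r.landmark_of(g,n)][:5])
c=np.hstack([cv2.resize(s["pixels"][120:270,190:290],(400,600),interpolation=2),cv2.resize(f["pixels"],(400,300)) if 0 else cv2.resize(f["pixels"][40:360,100:313],(400,600))]); cv2.imwrite("pics/c4.png",np.clip(c*1.4,0,255)[:,:,::-1])
E
```

```text
8.5 [0.5333 0.1591 0.1922] [-0.468   0.754  -1.7531] 0.012728218170606029 [-0.9159  0.1093  0.2599  2.2125  0.7064  0.6186  0.0923]
f key_corner [([251.6, 325.8], 0.91), ([377.8, 174.8], 0.88)]
f key_long_tip [([477.6, 183.9], 0.79), ([295.5, 225.4], 0.75), ([251.5, 98.2], 0.71)]
f key_short_tip [([347.9, 156.3], 0.87), ([507.2, 83.6], 0.57)]
f rest_long []
f rest_short []
f rest_corner []
s key_corner [([343.3, 235.7], 0.91), ([261.9, 155.8], 0.84), ([342.7, 184.6], 0.8), ([201.3, 198.0], 0.48), ([270.8, 173.7], 0.39)]
s key_long_tip [([382.2, 215.9], 0.87), ([195.8, 167.8], 0.78), ([351.9, 279.4], 0.76), ([253.4, 196.4], 0.74)]
s key_short_tip [([329.7, 195.1], 0.7), ([223.2, 193.7], 0.67), ([277.2, 174.6], 0.57), ([320.2, 233.1], 0.56), ([291.9, 163.4], 0.5)]
s rest_long [([162.9, 281.1], 0.93), ([187.3, 243.6], 0.74), ([298.1, 317.6], 0.28)]
s rest_short [([187.6, 309.0], 0.87), ([161.0, 277.9], 0.2)]
s rest_corner [([181.5, 288.7], 0.83)]
t key_corner [([130.0, 143.9], 0.84), ([229.9, 171.1], 0.61), ([149.6, 221.2], 0.6), ([192.2, 112.7], 0.56)]
t key_long_tip [([235.1, 91.0], 0.88), ([135.1, 263.9], 0.76), ([147.7, 97.6], 0.64)]
t key_short_tip [([204.0, 130.3], 0.86), ([237.6, 146.8], 0.69), ([133.0, 212.4], 0.69), ([145.9, 150.4], 0.66)]
t rest_long [([327.4, 212.4], 0.9)]
t rest_short [([347.9, 162.7], 0.94), ([346.6, 176.1], 0.73)]
t rest_corner [([348.3, 176.6], 0.74)][ WARN:0@2.738] global loadsave.cpp:1063 imwrite_ Unsupported depth image for selected encoder is fallbacked to CV_8U.
```

View pics/c4.png

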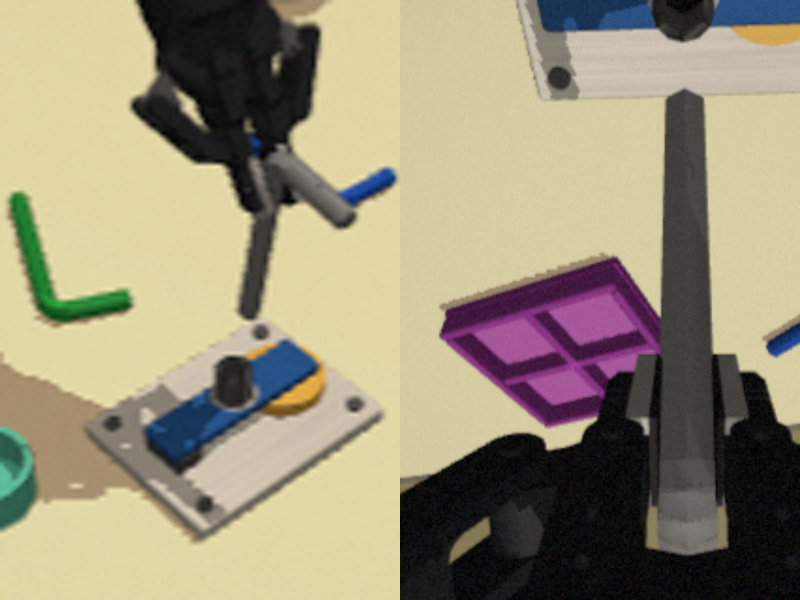

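The key is out of the screw and held upright in the fingers. Its long tip is at about (251,92) in the wrist view, and the empty socket is at (250,47).

```bash
cat > fit.py <<'E'
from h import *
from scipy.optimize import least_squares
# key in tool: corner at (x,y,z), key R = toolinv; pitch th: key frame in tool = Ry-like
def fitkey(obs,o,x0,w=None,free_y=True):
    T=R.from_rotvec(o["orientation"]);tp=np.array(o["tcp_pos"])
    def pts(q):
        # key z in tool: -(cos) z ... pitch a: key z=( -sin a,0,-cos a), key y = tool y
        z=np.array([-np.sin(q[3]),0,-np.cos(q[3])]);x=np.cross([0,1,0],z)
        c=np.array(q[:3]);return [tp+T.apply(p) for p in (c,c-.147*z,c+.063*x)]
    ww=w or [1]*len(obs)
    fun=lambda q:np.r_[np.concatenate([(proj(g,pts(q)[i])[0]-p)*k for (g,i,p),k in zip(obs,ww)]),q[1]*2000]
    S=least_squares(fun,x0,loss='soft_l1'); return S.x,fun(S.x).round(1),np.array(pts(S.x))
E
python3 - <<'E'
from fit import *
np.set_printoptions(precision=4,suppress=True)
o=r.get_obs();f=r.grab_frame("wrist"); s=r.grab_frame("scene"); t=r.grab_frame("top")
obs=[(f,1,(251,94)),(s,0,(261.9,155.8)),(s,1,(253,198.5)),(s,2,(276.5,173.5)),(t,0,(229.9,171.1)),(t,2,(237.6,146.8))]
q,e,P=fitkey(obs,o,[0,0,-.07,.5],[2,1,1,1,.5,1]); print(q,np.degrees(q[3]),e);print(P)
zz=P[0]-P[1];print("lean",np.degrees(np.arctan2(zz[0],zz[2])))
print("mouth",atz(f,(250,47),.06))
for z,ps in ((.128,((s,(181.5,288.7)),(t,(348.3,177)))),(.024,((s,(162.5,281.1)),(t,(327.3,212)))),(.083,((s,(187.5,309)),(t,(348.8,161.8))))):
    print(z,[atz(g,p,z)[:2] for g,p in ps],tri(ps))
E
```

```text
[-0.0198 -0.0005 -0.0738  0.7329] 41.991787396439925 [ 2.1  0.3 -4.1  2.2 -3.  -2.4 -1.3  1.6  0.4  0.1  0.2  0.5 -1.1]
[[0.5146 0.1644 0.2658]
 [0.4853 0.1726 0.122 ]
 [0.574  0.1477 0.2528]]
lean 11.543312827008005
mouth [0.478 0.173 0.06 ]
0.128 [array([ 0.5347, -0.1521]), array([ 0.5148, -0.1527])] (array([ 0.5214, -0.151 ,  0.1149]), [0.007444265561708546, 0.007444265561708597])
0.024 [array([ 0.4225, -0.1165]), array([ 0.4206, -0.1158])] (array([ 0.4209, -0.1159,  0.0219]), [0.0004005327564776996, 0.00040053275647763243])
0.083 [array([ 0.5551, -0.1645]), array([ 0.5627, -0.1673])] (array([ 0.5604, -0.1664,  0.0908]), [0.0017770232891838242, 0.0017770232891838687])
```

```bash
cat >> fit.py <<'E'
def goal(corner,yaw,th,c,pitch,flip=0):
    Rt=toolR(yaw,pitch-th,flip); return np.array(corner)-Rt.apply(c),Rt
E
python3 - <<'E'
from fit import *
p,Rt=goal([.5188,-.1516,.198],-20,45,[-.0198,-.0005,-.0738],42.); print(p,rows(p,Rt))
E
```

```text
[ 0.49676113 -0.14304642  0.12533739] ([-0.026, -1.205, 0.323, 0.012, 0.367, 0.047], 'mm 312 deg 33')
```

>>> apply_moves(
  rows=[
    [0,-0.22,0.0,0.002,0.07,0.01],
    [-0.01,-0.44,0.04,0.005,0.14,0.02],
    [-0.015,-0.66,0.09,0.008,0.21,0.03],
    [-0.02,-0.85,0.14,0.01,0.28,0.04],
    [-0.025,-0.99,0.2,0.012,0.367,0.047],
  ],
)

```text
clock: 10.32
tcp_pos: [0.4969, -0.0865, 0.1528]
orientation: [-0.53, -3.042, -0.02]
contact_force: [1.4, 0.8, -1.2]
grip_width: 0.013
gripper_force: 58.5
```

```bash
python3 - <<'E'
from fit import *
np.set_printoptions(precision=4,suppress=True)
o=r.get_obs(); print(o["tcp_pos"],o["joints"])
p,Rt=goal([.5188,-.1516,.198],-20,45,[-.0198,-.0005,-.0738],42.); print(p,rows(p,Rt))
E
```

```text
[ 0.4969 -0.0865  0.1528] [-0.3257  0.2974  0.4692  1.9862 -0.1825  0.9498  1.4663]
[ 0.4968 -0.143   0.1253] ([-0.082, -0.213, 0.105, 0.002, -0.002, 0.003], 'mm 63 deg 0')
```

>>> apply_moves(
  rows=[
    [-0.041,-0.106,0.05,0,0,0],
    [-0.082,-0.213,0.1,0.002,-0.002,0.003],
    [-0.082,-0.213,0.1,0.002,-0.002,0.003],
  ],
)

```text
clock: 10.7
tcp_pos: [0.495, -0.1462, 0.1249]
orientation: [-0.549, -3.041, -0.004]
contact_force: [-0.4, 0.5, -1.6]
grip_width: 0.0133
gripper_force: 58.6
```

```bash
python3 - <<'E'
from fit import *
np.set_printoptions(precision=4,suppress=True)
o=r.get_obs(); print(o["clock"],o["tcp_pos"],o["joints"])
f=r.grab_frame("wrist"); s=r.grab_frame("scene"); t=r.grab_frame("top")
for g,m in((f,"f"),(s,"s"),(t,"t")):
  for n in ["key_corner","key_long_tip","key_short_tip","rest_long","rest_short"]: print(m,n,[(np.round(d["point"],1).tolist(),round(d["conf"],2)) for d in r.landmark_of(g,n)][:3])
q=np.array([-.0198,-.0005,-.0738]);T=R.from_rotvec(o["orientation"]);c=o["tcp_pos"]+T.apply(q)
K=keyR(-20,45);pp=np.array([c,c+K.apply([0,0,-.147]),c+K.apply([.063,0,0])]);print(pp);print([proj(g,pp).round(1).tolist() for g in (f,s,t)])
c=np.hstack([cv2.resize(f["pixels"],(512,384)),cv2.resize(s["pixels"][230:350,120:210],(288,384),interpolation=2)]); cv2.imwrite("pics/c5.png",np.clip(c*1.4,0,255).astype(np.uint8)[:,:,::-1])
E
```

```text
10.7 [ 0.495  -0.1462  0.1249] [-0.2204  0.3588  0.4824  1.9871 -0.2096  0.8968  1.5894]
f key_corner [([251.2, 322.2], 0.67)]
f key_long_tip [([252.4, 95.8], 0.73)]
f key_short_tip []
f rest_long [([252.6, 98.8], 0.89), ([252.3, 324.4], 0.3)]
f rest_short []
s key_corner [([339.7, 237.7], 0.89), ([339.9, 186.8], 0.81), ([270.4, 171.2], 0.76)]
s key_long_tip [([378.3, 214.8], 0.75), ([244.1, 149.7], 0.68), ([351.7, 278.1], 0.65)]
s key_short_tip [([287.5, 162.9], 0.71), ([331.9, 197.0], 0.68), ([222.5, 192.1], 0.65)]
s rest_long [([158.1, 279.8], 0.77), ([187.5, 310.2], 0.45)]
s rest_short [([190.3, 308.0], 0.95)]
t key_corner [([220.9, 255.5], 0.92), ([193.7, 113.2], 0.79), ([131.2, 145.8], 0.75)]
t key_long_tip [([232.3, 91.5], 0.8), ([192.0, 291.0], 0.8), ([134.0, 264.1], 0.6)]
t key_short_tip [([145.5, 148.8], 0.85), ([210.7, 242.6], 0.77), ([129.8, 211.3], 0.73)]
t rest_long [([328.2, 213.5], 0.95), ([280.3, 231.0], 0.47)]
t rest_short [([349.5, 158.9], 0.93), ([232.3, 192.3], 0.66)]
[[ 0.517  -0.1545  0.1976]
 [ 0.4194 -0.1189  0.0936]
 [ 0.5589 -0.1697  0.153 ]]
[[[252.2, 335.2], [251.9, 93.1], [253.3, 347.2]], [[169.8, 265.4], [156.1, 263.7], [183.1, 293.3]], [[356.2, 173.5], [333.8, 212.2], [356.7, 159.7]]]
```

View pics/c5.png

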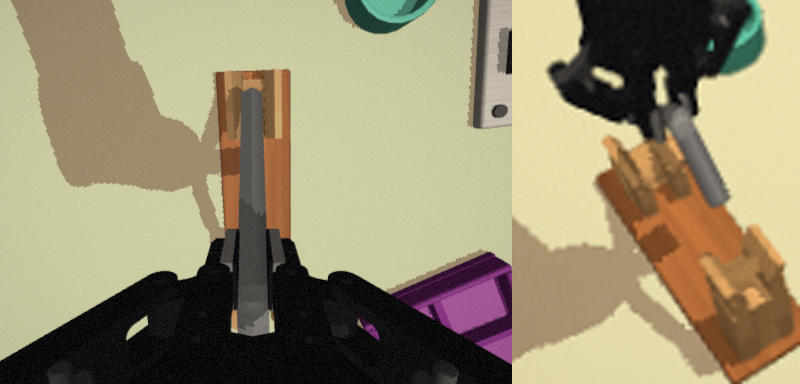

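The wrist view shows the long tip at (252,92) above the channel between the rest walls at about (239..266). The board runs from about (216..290) at row 70 to about (222..291) at row 236, so the key is nearly aligned. I'll refine this from the board edges.

```bash
python3 - <<'E'
from fit import *
np.set_printoptions(precision=4,suppress=True)
o=r.get_obs(); f=r.grab_frame("wrist")
hsv=cv2.cvtColor(f["pixels"],cv2.COLOR_RGB2HSV)
m=((hsv[:,:,1]>110)&(hsv[:,:,0]<25)).astype(np.uint8)
L=[];Rr=[]
for y in range(75,232,4):
    x=np.where(m[y,200:310])[0]+200
    if len(x)<8: continue
    L.append((x[0],y));Rr.append((x[-1],y))
print(L[::4],Rr[::4])
def line(pp,z):
    P=np.array([atz(f,(a+.5,b+.5),z)[:2] for a,b in pp]); 
    vx,vy,x,y=cv2.fitLine(P.astype(np.float32),cv2.DIST_HUBER,0,.001,.001).ravel(); 
    if vx<0: vx,vy=-vx,-vy
    return np.array([x,y]),np.array([vx,vy])
for z in (.008,):
    a,da=line(L,z);b,db=line(Rr,z);n=np.array([-da[1],da[0]])
    print("yaws",np.degrees(np.arctan2(da[1],da[0])),np.degrees(np.arctan2(db[1],db[0])),"width",abs((a-b)@n))
    d=(da+db)/2;d/=np.linalg.norm(d);n=np.array([-d[1],d[0]])
    c0=((a@n)+(b@n))/2; yaw=np.degrees(np.arctan2(d[1],d[0])); T=R.from_rotvec(o["orientation"]).as_matrix()
    print("yaw",yaw,"tool yaw",np.degrees(np.arctan2(-T[0,1],T[1,1])))
    for P in ([.517,-.1545],[.4194,-.1189],[.5589,-.1697]): print("lateral err (need shift along n)",c0-np.array(P)@n)
    top=atz(f,(253,70),.008)[:2]; print("board end at",top,"along d: long tip goal", (np.array(top)@d)+0)
    print("rest_long est along d",np.array([.421,-.116])@d,"corner now",np.array([.517,-.1545])@d)
print("long wall far end?",)
E
```

```text
[(np.int64(213), 75), (np.int64(214), 91), (np.int64(215), 107), (np.int64(216), 123), (np.int64(217), 139), (np.int64(218), 155), (np.int64(219), 171), (np.int64(219), 187), (np.int64(221), 203), (np.int64(221), 219)] [(np.int64(286), 75), (np.int64(286), 91), (np.int64(286), 107), (np.int64(286), 123), (np.int64(286), 139), (np.int64(286), 155), (np.int64(286), 171), (np.int64(286), 187), (np.int64(286), 203), (np.int64(286), 219)]
yaws -18.607111 -18.734322 width 0.067692965
yaw -18.67072 tool yaw -20.23202041661604
lateral err (need shift along n) 0.003514955729246136
lateral err (need shift along n) 0.0010330183684825918
lateral err (need shift along n) 0.004501641166210175
board end at [ 0.395  -0.1066] along d: long tip goal 0.40837102167195305
rest_long est along d 0.43597939574718475 corner now 0.5392522594630719
long wall far end?
```

```bash
python3 - <<'E'
from fit import *
y=np.deg2rad(-18.7);d=np.array([np.cos(y),np.sin(y)]);n=np.array([-d[1],d[0]])
c0=np.array([.517,-.1545])@n+.0035; xy=d*.540+n*c0; print("rest corner",xy, "rest_long",xy-d*.104,"short",xy+d*.045)
for z in (.198,.155,.131):
    p,Rt=goal([*xy,z],-18.7,45,[-.0198,-.0005,-.0738],42.); print(z,p,rows(p,Rt))
E
```

```text
rest corner [ 0.51883973 -0.15142765] rest_long [ 0.42032986 -0.1180839 ] short [ 0.56146419 -0.16585524]
0.198 [ 0.49661248 -0.14337628  0.12533739] ([-0.002, 0.002, 0.001, -0.002, 0.002, -0.017], 'mm 1 deg 2')
0.155 [ 0.49661248 -0.14337628  0.08233739] ([-0.011, 0.002, 0.173, -0.002, 0.002, -0.017], 'mm 43 deg 2')
0.131 [ 0.49661248 -0.14337628  0.05833739] ([-0.015, 0.003, 0.269, -0.002, 0.002, -0.017], 'mm 67 deg 2')
```

>>> apply_moves(
  rows=[
    [-0.005,0.002,0.08,-0.002,0.002,-0.017],
    [-0.011,0.002,0.173,-0.002,0.002,-0.017],
    [-0.011,0.002,0.173,-0.002,0.002,-0.017],
    [-0.013,0.002,0.22,-0.002,0.002,-0.017],
    [-0.013,0.002,0.22,-0.002,0.002,-0.017],
  ],
)

```text
clock: 12.28
tcp_pos: [0.4964, -0.1434, 0.0704]
orientation: [-0.502, -3.048, -0.014]
contact_force: [-0.5, -0.4, -2.2]
grip_width: 0.0131
gripper_force: 58.6
```

```bash
python3 - <<'E'
from fit import *
np.set_printoptions(precision=4,suppress=True)
o=r.get_obs(); print(o["clock"],o["tcp_pos"],o["contact_force"])
p,Rt=goal([.5188,-.1514,.131],-18.7,45,[-.0198,-.0005,-.0738],42.); print(p,rows(p,Rt))
f=r.grab_frame("wrist"); s=r.grab_frame("scene")
c=np.hstack([cv2.resize(f["pixels"][40:260,170:335],(360,480),interpolation=2),cv2.resize(s["pixels"][245:345,130:221],(437,480),interpolation=2)]); cv2.imwrite("pics/c6.png",np.clip(c*1.4,0,255).astype(np.uint8)[:,:,::-1])
E
```

```text
12.275 [ 0.4964 -0.1434  0.0704] [-0.5214 -0.3619 -2.2094]
[ 0.4966 -0.1433  0.0583] ([-0.003, 0.0, 0.048, 0.0, -0.001, -0.0], 'mm 12 deg 0')
```

View pics/c6.png

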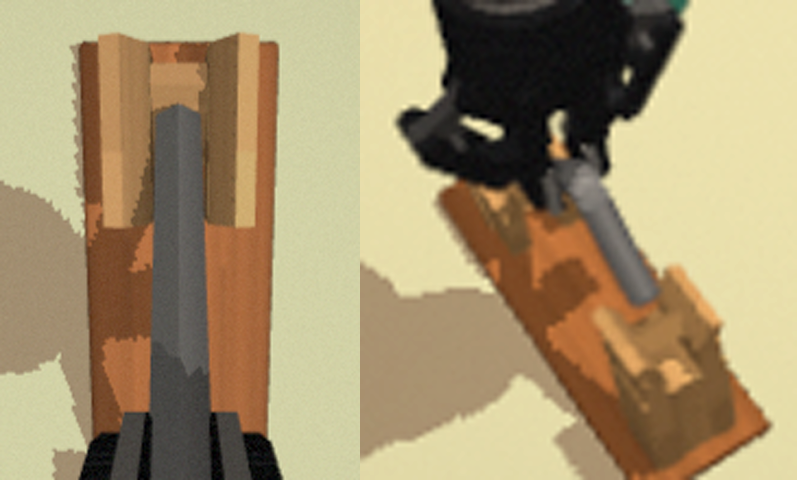

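The long arm is centred in its channel, and the short tip is heading between its walls. I'll lower it until it touches.

>>> apply_moves(
  rows=[
    [0,0,0.025,0,0,0],
    [-0.001,0,0.045,0,0,0],
    [-0.001,0,0.045,0,0,0],
  ],
)

```text
clock: 12.75
tcp_pos: [0.4989, -0.1443, 0.0603]
orientation: [-0.503, -3.053, -0.013]
contact_force: [3.5, -2.2, 3.1]
grip_width: 0.0125
gripper_force: 59.0
```

>>> apply_moves(
  rows=[
    [0,0,0.01,0,0,0],
    [0,0,0.01,0,0,0],
  ],
)

```text
clock: 13.0
tcp_pos: [0.4998, -0.1446, 0.0591]
orientation: [-0.503, -3.055, -0.013]
contact_force: [4.6, -2.5, 14.1]
grip_width: 0.0127
gripper_force: 60.4
```

```bash
python3 - <<'E'
from fit import *
np.set_printoptions(precision=4,suppress=True)
o=r.get_obs(); print(o["clock"],o["tcp_pos"],o["contact_force"],o["moment"])
f=r.grab_frame("wrist"); 
print(r.landmark_of(f,"key_long_tip")[:2],[d["point"] for d in r.landmark_of(f,"rest_long")])
T=R.from_rotvec(o["orientation"]);print(o["tcp_pos"]+T.apply([-.0198,-.0005,-.0738]))
E
```

```text
13.0 [ 0.4998 -0.1446  0.0591] [ 4.5901 -2.4518 14.0562] [-0.3162 -0.2643  0.0822]
[{'point': [255.0, 92.1], 'conf': 0.95}] []
[ 0.5216 -0.1526  0.1319]
```

>>> apply_moves(
  rows=[
    [-0.014,0,0,0,0,0],
    [-0.014,0,0.006,0,0,0],
    [-0.014,0,0.006,0,0,0],
  ],
)

```text
clock: 13.52
tcp_pos: [0.4998, -0.1446, 0.0586]
orientation: [-0.503, -3.049, -0.017]
contact_force: [-11.2, 2.9, 39.1]
grip_width: 0.013
gripper_force: 63.9
```

>>> apply_moves(
  rows=[
    [0,0,0,0,0,0],
    [0,0,0,0,0,0],
    [0,0,0,0,0,0],
    [0,0,0,0,0,0],
  ],
  claw=1,
)

```text
clock: 14.02
tcp_pos: [0.4991, -0.1444, 0.0549]
orientation: [-0.502, -3.047, -0.014]
contact_force: [-0.0, 0.2, -1.0]
grip_width: 0.0837
gripper_force: 0.0
```

>>> apply_moves(
  rows=[
    [0,0,-0.2,0,0,0],
    [0,0,-0.4,0,0,0],
    [0,0,-0.5,0,0,0],
    [0,0,-0.5,0,0,0],
  ],
)

```text
clock: 14.52
tcp_pos: [0.5071, -0.1469, 0.1818]
orientation: [-0.503, -3.052, -0.014]
contact_force: [0.1, -0.4, -0.3]
grip_width: 0.0853
gripper_force: 0.0
```

```bash
python3 - <<'E'
from fit import *
np.set_printoptions(precision=4,suppress=True)
o=r.get_obs(); print(o["clock"],o["tcp_pos"],o["contact_force"])
f=r.grab_frame("wrist"); s=r.grab_frame("scene");t=r.grab_frame("top")
for g,m in((f,"f"),(s,"s"),(t,"t")):
  for n in ["key_corner","key_long_tip","key_short_tip"]: print(m,n,[(np.round(d["point"],1).tolist(),round(d["conf"],2)) for d in r.landmark_of(g,n)][:6])
P=np.array([[.5188,-.1514,.128],[.4203,-.1181,.024],[.5615,-.1659,.083]]); print([proj(g,P).round(1).tolist() for g in (f,s,t)])
c=np.hstack([cv2.resize(f["pixels"][40:360,150:360],(400,600),interpolation=2),cv2.resize(s["pixels"][225:345,130:210],(400,600),interpolation=2)]); cv2.imwrite("pics/c7.png",np.clip(c*1.4,0,255).astype(np.uint8)[:,:,::-1])
E
```

```text
14.525 [ 0.5071 -0.1469  0.1818] [ 0.0762 -0.3549 -0.2745]
f key_corner [([249.8, 214.3], 0.95)]
f key_long_tip [([252.5, 96.1], 0.69)]
f key_short_tip [([250.6, 244.7], 0.6)]
s key_corner [([341.8, 234.2], 0.85), ([342.7, 185.4], 0.85), ([178.8, 281.9], 0.59), ([272.1, 173.4], 0.5)]
s key_long_tip [([381.5, 216.6], 0.79), ([351.1, 278.9], 0.71), ([246.1, 149.7], 0.69), ([304.3, 183.9], 0.63), ([160.7, 281.1], 0.58), ([196.3, 168.0], 0.56)]
s key_short_tip [([331.1, 195.4], 0.88), ([187.7, 310.5], 0.73), ([224.6, 193.1], 0.62), ([249.1, 211.6], 0.6), ([319.5, 236.5], 0.58), ([288.1, 166.2], 0.52)]
t key_corner [([192.8, 113.3], 0.89), ([132.6, 145.2], 0.77), ([349.2, 178.8], 0.73), ([223.2, 253.3], 0.69), ([148.5, 218.4], 0.67)]
t key_long_tip [([148.2, 99.7], 0.86), ([232.6, 91.7], 0.85), ([332.0, 209.5], 0.83), ([193.3, 292.9], 0.75), ([134.2, 261.3], 0.64)]
t key_short_tip [([210.9, 243.1], 0.96), ([348.9, 162.2], 0.81), ([128.3, 211.2], 0.81), ([203.7, 130.4], 0.59)]
[[[252.1, 214.7], [251.9, 91.8], [252.0, 243.7]], [[176.2, 284.9], [161.4, 281.1], [189.3, 310.9]], [[347.8, 175.5], [328.1, 212.1], [348.3, 162.2]]]
```

View pics/c7.png

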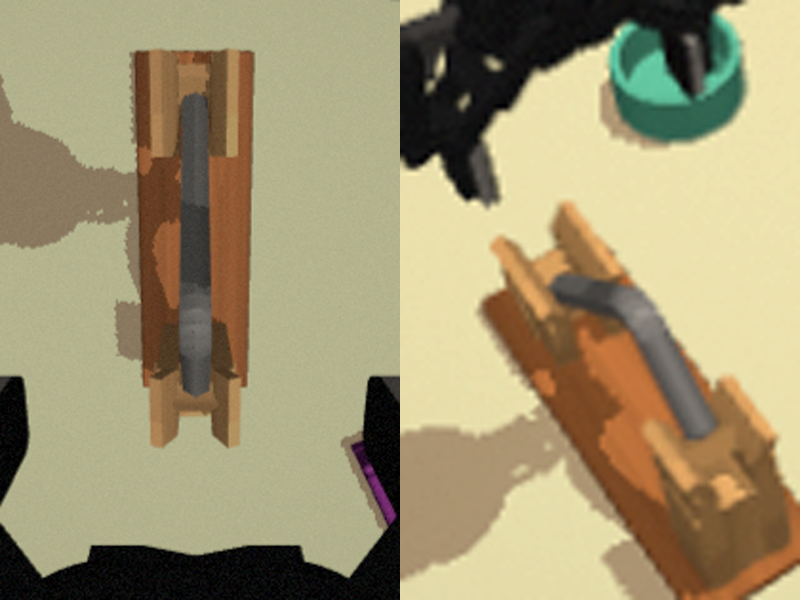

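The key is parked corner up on both faces and released; all three points match the rest within about 2 px. Next comes the regrasp on the long arm with the tool tilted forward.

```bash
python3 - <<'E'
from fit import *
Rt=toolR(-18.7,30,0); g=np.array([.4666,-.1337,.0728])
print(rows(tcp_for(g,Rt,.053-.09),Rt)); print(r.get_obs()["joints"])
E
```

```text
([0.222, -0.001, 0.312, 0.0, -0.367, -0.0], 'mm 96 deg 33')
[-0.2392308   0.30380087  0.50205409  1.91170188 -0.17460036  1.02233935
  1.58710606]
```

>>> apply_moves(
  rows=[
    [0.06,0,0.05,0,-0.1,0],
    [0.12,0,0.12,0,-0.2,0],
    [0.18,0,0.2,0,-0.3,0],
    [0.222,0,0.31,0,-0.367,0],
    [0.222,0,0.31,0,-0.367,0],
  ],
)

```text
clock: 15.75
tcp_pos: [0.4273, -0.1514, 0.0963]
orientation: [0.416, 2.804, -0.239]
contact_force: [0.4, -0.3, 0.2]
grip_width: 0.0851
gripper_force: 0.0
```

```bash
python3 - <<'E'
from fit import *
np.set_printoptions(precision=4,suppress=True)
o=r.get_obs(); print(o["clock"],o["tcp_pos"],o["joints"],o["contact_force"])
Rt=toolR(-18.7,30,0); g=np.array([.4666,-.1337,.0728])
print(rows(tcp_for(g,Rt,.053-.09),Rt),rows(tcp_for(g,Rt,.053),Rt))
f=r.grab_frame("wrist")
for n in ["key_corner","key_long_tip","key_short_tip"]: print(n,[(np.round(d["point"],1).tolist(),round(d["conf"],2)) for d in r.landmark_of(f,n)][:3])
P=np.array([[.5188,-.1514,.128],[.4203,-.1181,.024],[.5615,-.1659,.083]]); print(proj(f,P))
E
```

```text
15.75 [ 0.4273 -0.1514  0.0963] [-0.0095  0.1184  0.0588  2.4167  0.5329  0.3724  0.8481] [ 0.3684 -0.2758  0.1553]
([-0.066, 0.112, -0.029, -0.066, -0.129, 0.038], 'mm 33 deg 14') ([-0.14, 0.147, 0.322, -0.066, -0.129, 0.038], 'mm 95 deg 14')
key_corner []
key_long_tip [([298.9, 153.6], 0.77)]
key_short_tip [([281.2, 329.6], 0.73)]
[[287.3456 349.7379]
 [300.7232 149.4176]
 [284.5483 326.0819]]
```

The elbow limit stops 30° of tilt here, so I'll use 20°.

```bash
python3 - <<'E'
from fit import *
Rt=toolR(-18.7,20,0); g=np.array([.4706,-.1351,.0771])
print(rows(tcp_for(g,Rt,.053-.08),Rt))
E
```

```text
([-0.108, 0.122, -0.003, -0.069, -0.018, 0.028], 'mm 41 deg 7')
```

>>> apply_moves(
  rows=[
    [-0.1,0.12,0,-0.07,-0.02,0.03],
    [-0.1,0.12,0,-0.07,-0.02,0.03],
  ],
)

```text
clock: 16.2
tcp_pos: [0.462, -0.1322, 0.1023]
orientation: [0.457, 2.752, -0.08]
contact_force: [-0.7, -0.1, 1.1]
grip_width: 0.0855
gripper_force: 0.0
```

```bash
python3 - <<'E'
from fit import *
np.set_printoptions(precision=4,suppress=True)
o=r.get_obs(); print(o["clock"],o["tcp_pos"],o["joints"])
Rt=toolR(-18.7,20,0); g=np.array([.4706,-.1351,.0771])
print(rows(tcp_for(g,Rt,.053-.08),Rt),rows(tcp_for(g,Rt,.053),Rt))
E
```

```text
16.2 [ 0.462  -0.1322  0.1023] [0.0768 0.133  0.0102 2.3821 0.2843 0.2911 1.0695]
([0.0, 0.0, -0.001, 0.001, 0.004, -0.002], 'mm 0 deg 0') ([0.002, -0.0, 0.319, 0.001, 0.004, -0.002], 'mm 80 deg 0')
```

>>> apply_moves(
  rows=[
    [0,0,0.1,0,0.004,0],
    [0,0,0.2,0,0.004,0],
    [0.002,0,0.28,0,0.004,0],
    [0.002,0,0.319,0,0.004,0],
    [0.002,0,0.319,0,0.004,0],
  ],
)

```text
clock: 16.82
tcp_pos: [0.4852, -0.1407, 0.0252]
orientation: [0.453, 2.763, -0.083]
contact_force: [0.4, 0.2, 0.0]
grip_width: 0.0853
gripper_force: 0.0
```

>>> apply_moves(
  rows=[
    [0,0,0,0,0,0],
    [0,0,0,0,0,0],
    [0,0,0,0,0,0],
    [0,0,0,0,0,0],
  ],
  claw=0,
  newtons=70,
)

```text
clock: 17.32
tcp_pos: [0.4856, -0.1398, 0.0261]
orientation: [0.455, 2.762, -0.079]
contact_force: [-2.9, 0.8, 7.0]
grip_width: 0.0129
gripper_force: 58.5
```

```bash
python3 - <<'E'
from fit import *
np.set_printoptions(precision=4,suppress=True)
o=r.get_obs(); print(o)
T=R.from_rotvec(o["orientation"]); k=keyR(-18.7,45); c=np.array([.5188,-.1514,.128])
print("corner in tool (expected)",T.inv().apply(c-o["tcp_pos"]), (T.inv()*k).as_matrix()[:,2])
print("lift",rows(o["tcp_pos"]+[0,0,.09],T))
E
```

```text
{'clock': 17.325, 'joints': array([ 0.2821,  0.3513, -0.2043,  2.3614,  0.992 ,  0.1733,  0.3861]), 'qvel': array([ 0.0065, -0.0027, -0.0074, -0.0007, -0.0004, -0.0025,  0.003 ]), 'tau': array([ -0.1982, -37.418 ,  -0.5021, -14.6159,   0.2014,  -0.5352,
        -0.034 ]), 'tcp_pos': array([ 0.4856, -0.1398,  0.0261]), 'orientation': array([ 0.4547,  2.7615, -0.0785]), 'contact_force': array([-2.8537,  0.7777,  6.9965]), 'moment': array([0.0764, 0.4344, 0.0617]), 'gripper_force': 58.49639117717743, 'grip_width': 0.012939221416659617}
corner in tool (expected) [-0.0676 -0.0003 -0.0839] [-0.9051  0.0004 -0.4251]
lift ([-0.122, 0.0, -0.339, 0.0, 0.0, 0.0], 'mm 90 deg 0')
```

>>> apply_moves(
  rows=[
    [-0.02,0,-0.06,0,0,0],
    [-0.05,0,-0.14,0,0,0],
    [-0.09,0,-0.24,0,0,0],
    [-0.13,0,-0.36,0,0,0],
    [-0.15,0,-0.42,0,0,0],
  ],
)

```text
clock: 17.95
tcp_pos: [0.4851, -0.1401, 0.1386]
orientation: [0.456, 2.761, -0.079]
contact_force: [0.6, -0.8, -3.1]
grip_width: 0.0125
gripper_force: 68.4
```

```bash
python3 - <<'E'
from fit import *
np.set_printoptions(precision=4,suppress=True)
o=r.get_obs(); print(o["clock"],o["tcp_pos"],o["joints"],o["contact_force"],o["grip_width"])
f=r.grab_frame("wrist"); s=r.grab_frame("scene"); t=r.grab_frame("top")
T=R.from_rotvec(o["orientation"]);tp=o["tcp_pos"];c=tp+T.apply([-.0676,-.0003,-.0839]);kz=T.apply([-.9051,0,-.4251]);kx=T.apply(np.cross([0,1,0],[-.9051,0,-.4251]))
P=np.array([c,c-.147*kz,c+.063*kx]);print(P)
for g,m in((f,"f"),(s,"s"),(t,"t")):
  print(m,proj(g,P).round(1).tolist())
  for n in ["key_corner","key_long_tip","key_short_tip"]: print(n,[(np.round(d["point"],1).tolist(),round(d["conf"],2)) for d in r.landmark_of(g,n)][:6])
# next: rotate: target over screw, yaw -72
m=np.array([.477,.173])
for yaw in (-75,): 
    p,Rt=goal([*m,.24],yaw,90,[-.0676,-.0003,-.0839],64.8); print(p,rows(p,Rt))
E
```

```text
17.95 [ 0.4851 -0.1401  0.1386] [ 0.7018  0.1539 -0.6351  2.2568  0.4     0.4518  0.9971] [ 0.6088 -0.8013 -3.1164] 0.012489360002523561
[[ 0.5182 -0.1518  0.2404]
 [ 0.4198 -0.1183  0.1365]
 [ 0.5604 -0.1661  0.1959]]
f [[252.8, 444.7], [252.5, 118.2], [252.6, 376.9]]
key_corner []
key_long_tip [([250.2, 121.2], 0.8)]
key_short_tip []
s [[167.9, 251.2], [153.2, 252.0], [182.2, 280.0]]
key_corner [([341.9, 236.4], 0.8), ([169.2, 246.6], 0.76), ([340.6, 185.4], 0.57), ([203.9, 199.5], 0.55), ([270.2, 172.8], 0.49)]
key_long_tip [([381.2, 214.5], 0.78), ([194.6, 167.7], 0.66), ([354.2, 281.3], 0.6), ([241.4, 147.8], 0.52)]
key_short_tip [([183.3, 283.2], 0.9), ([330.0, 196.1], 0.87), ([287.5, 166.1], 0.75), ([319.7, 235.9], 0.74), ([221.9, 193.1], 0.58)]
t [[360.0, 171.2], [337.2, 211.9], [360.0, 156.8]]
key_corner [([224.1, 257.2], 0.96), ([149.4, 216.9], 0.83), ([133.5, 144.7], 0.74), ([193.2, 109.4], 0.7), ([362.7, 171.5], 0.51)]
key_long_tip [([149.1, 95.6], 0.93), ([194.3, 291.2], 0.8), ([135.8, 264.7], 0.59), ([341.2, 210.4], 0.57), ([232.5, 89.4], 0.55), ([348.2, 164.8], 0.36)]
key_short_tip [([359.2, 156.1], 0.8), ([212.5, 240.8], 0.77), ([148.2, 148.6], 0.74), ([129.5, 209.2], 0.71), ([203.1, 130.1], 0.55)]
[0.4522 0.2667 0.1929] ([0.532, 1.498, -0.427, -0.03, 0.458, 0.64], 'mm 411 deg 71')
```

>>> apply_moves(
  rows=[
    [0,0.22,-0.03,0,0.0,0],
    [0,0.44,-0.08,0,0.0,0],
    [0.02,0.6,-0.12,0,0.05,0],
    [0.05,0.7,-0.16,0,0.1,0],
    [0.05,0.7,-0.16,0,0.1,0],
  ],
)

```text
clock: 19.18
tcp_pos: [0.5193, 0.0366, 0.1719]
orientation: [0.476, 2.915, -0.039]
contact_force: [0.4, -0.7, -3.4]
grip_width: 0.0125
gripper_force: 68.8
```

>>> apply_moves(
  rows=[
    [0,0,0,0,0,0],
    [0,0,0,0,0,0],
  ],
)

```text
clock: 19.42
tcp_pos: [0.5165, 0.0327, 0.1702]
orientation: [0.482, 2.916, -0.046]
contact_force: [1.1, -0.3, -2.3]
grip_width: 0.0123
gripper_force: 68.8
```

```bash
cat > sock.py <<'E'
from fit import *
np.set_printoptions(precision=4,suppress=True)
o=r.get_obs(); print(o["clock"],o["tcp_pos"],o["joints"])
f=r.grab_frame("wrist"); t=r.grab_frame("top"); s=r.grab_frame("scene")
for g,m in((f,"f"),(t,"t"),(s,"s")):
    d=r.landmark_of(g,"socket_mouth"); print(m,[(np.round(x["point"],1).tolist(),round(x["conf"],2),atz(g,x["point"],.06)[:2]) for x in d][:3])
    hsv=cv2.cvtColor(g["pixels"],cv2.COLOR_RGB2HSV)
    b=cv2.inRange(hsv,(100,120,40),(125,255,255)); b=cv2.morphologyEx(b,cv2.MORPH_CLOSE,np.ones((5,5)))
    c,_=cv2.findContours(b,cv2.RETR_EXTERNAL,cv2.CHAIN_APPROX_SIMPLE)
    for k in sorted(c,key=cv2.contourArea)[::-1][:4]:
        rc=cv2.minAreaRect(k); bx=np.array([atz(g,p,.036)[:2] for p in cv2.boxPoints(rc)]); L=np.linalg.norm(bx-np.roll(bx,-1,0),axis=1)
        print("  blue",np.round(rc[0],1),cv2.contourArea(k),"centre@.036",bx.mean(0),"sides",L[:2],"dir",np.degrees(np.arctan2(*(bx[1]-bx[0])[::-1])))
    w=r.outline_of(g,"socket_mouth"); print("  outline",[(x["conf"],np.round(x["rect"],1),x["pixels"].sum()) for x in w][:2])
np.save("f.npy",f["pixels"])
print("proj .477,.174",proj(f,[.477,.174,.06]))
E
python3 sock.py
```

```text
19.425 [0.5165 0.0327 0.1702] [ 0.4024  0.2284 -0.738   2.0555  0.3747  0.7969  0.6844]
f [([395.1, 67.1], 0.57, array([0.4771, 0.1717])), ([250.9, 119.1], 0.23, array([0.4795, 0.0435]))]
  blue [345.6  65.9] 2372.0 centre@.036 [0.4674 0.1384] sides [0.0668 0.0353] dir 75.82469204046113
  blue [424.3  58.8] 1989.5 centre@.036 [0.4843 0.2066] sides [0.0644 0.036 ] dir 75.93155092465709
  blue [439.5 246.5] 1694.0 centre@.036 [0.7109 0.205 ] sides [0.1368 0.0677] dir 131.46533667141068
  blue [389.5  82. ] 0.0 centre@.036 [0.4938 0.1746] sides [0.     0.0009] dir 0.0
  outline [(0.65, array([373. ,  49.6,  39.3,  31.5]), np.int64(1117))]
t [([230.8, 194.1], 0.44, array([0.4719, 0.1691]))]
  blue [211.6 105.7] 223.0 centre@.036 [0.7373 0.2275] sides [0.1585 0.0595] dir -35.4701885335521
  blue [140.6 236.4] 211.0 centre@.036 [0.3499 0.4324] sides [0.0574 0.1575] dir -85.42141039246503
  blue [242.9 196.1] 171.0 centre@.036 [0.4674 0.1345] sides [0.0333 0.0574] dir -13.930748002609414
  blue [218.5 190.1] 159.5 centre@.036 [0.4848 0.2058] sides [0.0326 0.0554] dir -13.676989682378794
  outline [(0.46, array([228. , 188.7,   7.4,  11.3]), np.int64(83))]
s [([161.9, 280.2], 0.53, array([ 0.4422, -0.131 ])), ([247.4, 213.0], 0.46, array([0.4794, 0.1678]))]
  blue [342.1 252.1] 235.0 centre@.036 [0.7463 0.2112] sides [0.0629 0.1676] dir 71.88166010647366
  blue [235.9 226.9] 152.0 centre@.036 [0.4702 0.1261] sides [0.0527 0.0384] dir 78.11773166745193
  blue [264.9 162.3] 137.5 centre@.036 [0.3767 0.4093] sides [0.0692 0.1587] dir 115.03872328935357
  blue [257.7 213. ] 131.5 centre@.036 [0.4893 0.204 ] sides [0.0636 0.0383] dir 78.01351288713467
  outline [(0.2, array([148. , 264.8,  62.5,  84.9]), np.int64(2477))]
proj .477,.174 [[397.9375  65.9571]]
```

```bash
python3 - <<'E'
from fit import *
from scipy.optimize import minimize
np.set_printoptions(precision=4,suppress=True)
o=r.get_obs();f=r.grab_frame("wrist"); w=r.outline_of(f,"socket_mouth")[0]["pixels"]
hsv=cv2.cvtColor(f["pixels"],cv2.COLOR_RGB2HSV); d=((hsv[:,:,2]<75)&(hsv[:,:,1]<110)).astype(np.uint8); d[:, :360]=0; d[:,430:]=0; d[110:]=0
n,l,st,ce=cv2.connectedComponentsWithStats(d); i=1+np.argmax(st[1:,4]); d=(l==i)
a=np.linspace(0,2*np.pi,40)
def mask(x,y):
    P=np.array([[x+.0135*np.cos(t),y+.0135*np.sin(t),z] for t in a for z in(.036,.06)])
    h=cv2.convexHull((proj(f,P)*16).astype(np.int32)); m=np.zeros((384,512),np.uint8); cv2.fillConvexPoly(m,h,1,shift=4); return m>0
for nm,M in(("net",w),("dark",d)):
    best=max(((mask(x,y)&M).sum()/(mask(x,y)|M).sum(),x,y) for x in np.arange(.470,.484,.001) for y in np.arange(.165,.180,.001)); print(nm,M.sum(),best)
g=cv2.cvtColor(f["pixels"],cv2.COLOR_RGB2GRAY)
# socket hex: look at darkest interior, print patch
c=proj(f,[.4765,.172,.06])[0]; print(c); x,y=c.astype(int); print(g[y-14:y+16:1,x-16:x+18:2])
E
```

```text
net 1208 (np.float64(0.9270752521334368), np.float64(0.476), np.float64(0.17200000000000001))
dark 1181 (np.float64(0.8543396226415094), np.float64(0.476), np.float64(0.17200000000000001))
[393.3132  65.6435]
[[ 25  22  16  23  18  18  17  26  35  34  20  23  19  25  38  56  58]
 [ 21  23  21  18  22  24  29  35  35  33  13  14  20  16  23  52  54]
 [ 24  18  25  20  24  30  33  39  37  17  15  24  11  16  21  36  52]
 [ 18  21  22  12  24  40  40  43  23  19  21  19  21  23  22  25  53]
 [ 18  23  19  17  33  43  45  34  16  16  20  20  21  21  17  21  47]
 [ 22  18  20  22  41  46  44   6  17  19  14  16  13  23  20  23  33]
 [ 19  18  16  30  50  48  12   1   6  18  18  18  16  19  27  32  35]
 [ 26  16  22  45  51  30   6   2   0  16  14  17  14  19  28  46  32]
 [ 24  18  21  46  42  18   8   2  13  17  12  18  14  23  33  45  33]
 [ 19   8  17  29  20  28   5   4   6  13  16  14  16  15  33  43  30]
 [ 21  10  20  24  16  17   0  11   8  16  17  22  16  20  35  44  34]
 [ 16  19  18  18  20   3   0   5   8  18  19  15  16  19  36  42  32]
 [ 14  22  17  23  19  11   3   1   2  
[... 539 characters left out ...]
 24  13   7  10   9  24  17  24  15  24  23  34  26  33  53]
 [ 15  18  23  25   3  12  22  19  19  20  21  24  30  51  34  40  58]
 [ 19  11  25  42  13  17  19  18  20  19  18  30  45  51  39  48  56]
 [ 20  21  37  53  26  17  20  17  20  24  18  36  55  42  39  57  55]
 [ 20  36  50  48  43  26  23  18  20  24  35  49  49  32  48  55  56]
 [ 17  38  49  44  40  34  21  23  20  25  44  55  40  34  54  55  57]
 [ 18  23  44  40  38  39  30  20  30  36  53  48  35  46  57  52  55]
 [ 39  29  36  34  33  29  35  20  37  45  56  38  35  57  55  52  57]
 [ 86  76  29  22  25  26  24  22  42  53  48  39  46  54  54  52  48]
 [123 119  79  55  36  18  19  20  47  53  41  39  45  44  45  48  59]]
```

```bash
python3 - <<'E'
from fit import *
np.set_printoptions(precision=3,suppress=True)
f=r.grab_frame("wrist"); g=cv2.GaussianBlur(cv2.cvtColor(f["pixels"],cv2.COLOR_RGB2GRAY),(0,0),.7).astype(np.float32)
def hexp(yaw,R_,n=12):
    v=np.array([[np.cos(np.deg2rad(yaw+60*k)),np.sin(np.deg2rad(yaw+60*k))] for k in range(7)])*R_
    return np.concatenate([v[k]+(v[k+1]-v[k])*np.linspace(.1,.9,n)[:,None] for k in range(6)])
def samp(yaw,R_):
    p=hexp(yaw,R_)+[.476,.172]; q=proj(f,np.c_[p,np.full(len(p),.06)]).astype(np.float32)
    return cv2.remap(g,q[:,0].reshape(-1,1),q[:,1].reshape(-1,1),1).ravel()
for R_ in (.0082,.0088,.0095): print(R_,[(y,round(float((samp(y,R_+.0009)-samp(y,R_-.0009)).mean()),1)) for y in range(-45,15,5)])
p,Rt=goal([.476,.172,.20],-75.6,90,[-.0676,-.0003,-.0839],64.8); print(p,rows(p,Rt))
E
```

```text
0.0082 [(-45, 6.7), (-40, 6.6), (-35, 6.6), (-30, 6.4), (-25, 6.4), (-20, 6.3), (-15, 6.2), (-10, 6.2), (-5, 6.2), (0, 6.2), (5, 6.3), (10, 6.5)]
0.0088 [(-45, 8.2), (-40, 8.3), (-35, 8.5), (-30, 8.8), (-25, 9.0), (-20, 9.3), (-15, 9.4), (-10, 9.2), (-5, 8.9), (0, 8.6), (5, 8.4), (10, 8.3)]
0.0095 [(-45, 9.0), (-40, 9.2), (-35, 9.6), (-30, 10.1), (-25, 10.5), (-20, 10.9), (-15, 11.1), (-10, 10.8), (-5, 10.4), (0, 10.0), (5, 9.6), (10, 9.2)]
[0.452 0.266 0.153] ([0.549, 0.795, -0.03, -0.08, 0.366, 0.637], 'mm 242 deg 66')
```

>>> apply_moves(
  rows=[
    [0.082,0.12,-0.02,-0.012,0.055,0.096],
    [0.165,0.24,-0.04,-0.024,0.11,0.19],
    [0.247,0.36,-0.05,-0.036,0.165,0.287],
    [0.33,0.48,-0.05,-0.048,0.22,0.382],
    [0.412,0.6,-0.04,-0.06,0.275,0.478],
  ],
)

```text
clock: 20.65
tcp_pos: [0.4683, 0.2105, 0.1619]
orientation: [-1.484, -2.501, -0.294]
contact_force: [-0.2, 0.2, -2.8]
grip_width: 0.0128
gripper_force: 68.8
```

```bash
python3 - <<'E'
from fit import *
o=r.get_obs(); print(o["clock"],o["tcp_pos"],o["joints"])
p,Rt=goal([.476,.172,.18],-75.6,90,[-.0676,-.0003,-.0839],64.8); print(p,rows(p,Rt))
E
```

```text
20.65 [0.46832681 0.21048097 0.16187524] [ 0.28944428  0.3609737  -0.75608479  1.95577975 -0.06497722  0.87777347
  0.1117496 ]
[0.45219521 0.26591985 0.13286769] ([0.182, 0.041, 0.179, -0.019, 0.089, 0.156], 'mm 65 deg 16')
```

>>> apply_moves(
  rows=[
    [0.09,0.02,0.06,-0.009,0.045,0.078],
    [0.182,0.041,0.12,-0.019,0.089,0.156],
    [0.182,0.041,0.179,-0.019,0.089,0.156],
    [0.182,0.041,0.179,-0.019,0.089,0.156],
  ],
)

```text
clock: 21.15
tcp_pos: [0.4511, 0.2639, 0.1313]
orientation: [-1.691, -2.197, -0.374]
contact_force: [-0.3, -0.4, -2.4]
grip_width: 0.0125
gripper_force: 68.8
```

```bash
cat > st.py <<'E'
from fit import *
np.set_printoptions(precision=4,suppress=True)
C=[-.0676,-.0003,-.0839];PI=64.8
def state():
    o=r.get_obs();T=R.from_rotvec(o["orientation"]);c=o["tcp_pos"]+T.apply(C)
    kz=T.apply([-np.sin(np.deg2rad(PI)),0,-np.cos(np.deg2rad(PI))]);kx=np.cross(T.apply([0,1,0]),kz)
    print(o["clock"],"corner",c,"stip",c+.063*kx,"kx",kx,"F",o["contact_force"],"M",o["moment"],"w",o["grip_width"]);return o
E
python3 - <<'E'
from st import *
o=state(); print(o["joints"])
s=r.grab_frame("scene"); t=r.grab_frame("top")
T=R.from_rotvec(o["orientation"]);c=o["tcp_pos"]+T.apply(C)
K=keyR(-75.6,90);P=np.array([c,c+K.apply([0,0,-.147]),c+K.apply([.063,0,0])])
for g,m in((s,"s"),(t,"t")):
  print(m,proj(g,P).round(1).tolist())
  for i,n in enumerate(["key_corner","key_long_tip","key_short_tip"]):
    q=proj(g,P)[i]; d=sorted(r.landmark_of(g,n),key=lambda d:np.hypot(*(np.array(d["point"])-q)))[:1]; print(n,[(np.round(x["point"],1).tolist(),round(x["conf"],2)) for x in d])
for z in (.18,.135,.125,.110,.102):
    p,Rt=goal([.476,.172,z],-75.6,90,C,PI); print(z,rows(p,Rt,o))
E
```

```text
21.15 corner [0.4755 0.1703 0.1788] stip [0.4756 0.1701 0.1158] kx [ 0.0009 -0.0042 -1.    ] F [-0.2727 -0.3976 -2.4025] M [-0.5859 -0.1476  0.0175] w 0.012496898249664198
[ 0.2667  0.4275 -0.7619  2.0119 -0.205   0.7417 -0.0311]
s [[246.2, 178.8], [264.9, 146.9], [246.5, 197.0]]
key_corner [([248.1, 178.4], 0.65)]
key_long_tip [([196.7, 169.4], 0.76)]
key_short_tip [([246.9, 196.4], 0.59)]
t [[229.2, 190.2], [173.6, 204.4], [229.9, 191.6]]
key_corner [([225.0, 256.4], 0.93)]
key_long_tip [([177.5, 202.5], 0.6)]
key_short_tip [([207.1, 240.6], 0.7)]
0.18 ([0.009, 0.006, -0.003, -0.002, 0.003, 0.004], 'mm 3 deg 1')
0.135 ([-0.067, 0.006, 0.16, -0.002, 0.003, 0.004], 'mm 43 deg 1')
0.125 ([-0.084, 0.007, 0.196, -0.002, 0.003, 0.004], 'mm 53 deg 1')
0.11 ([-0.109, 0.007, 0.251, -0.002, 0.003, 0.004], 'mm 68 deg 1')
0.102 ([-0.123, 0.007, 0.28, -0.002, 0.003, 0.004], 'mm 76 deg 1')
```

>>> apply_moves(
  rows=[
    [-0.03,0.006,0.08,-0.002,0.003,0.004],
    [-0.067,0.006,0.16,-0.002,0.003,0.004],
    [-0.067,0.006,0.16,-0.002,0.003,0.004],
    [-0.067,0.006,0.16,-0.002,0.003,0.004],
  ],
)

```text
clock: 22.05
tcp_pos: [0.4532, 0.2668, 0.0898]
orientation: [-1.699, -2.186, -0.383]
contact_force: [0.5, -0.0, -2.6]
grip_width: 0.0127
gripper_force: 68.7
```

```bash
python3 - <<'E'
from st import *
o=state()
for z in (.124,.118,.110,.102):
    p,Rt=goal([.476,.172,z],-75.6,90,C,PI); print(z,rows(p,Rt,o))
E
```

```text
22.05 corner [0.4767 0.1727 0.1367] stip [0.4768 0.1729 0.0737] kx [ 0.0013  0.0022 -1.    ] F [ 0.4919 -0.0169 -2.5998] M [-0.6142 -0.1737 -0.0546] w 0.012688868553661735
0.124 ([-0.024, -0.005, 0.046, 0.002, -0.001, -0.001], 'mm 13 deg 0')
0.118 ([-0.035, -0.005, 0.067, 0.002, -0.001, -0.001], 'mm 19 deg 0')
0.11 ([-0.048, -0.005, 0.096, 0.002, -0.001, -0.001], 'mm 27 deg 0')
0.102 ([-0.062, -0.005, 0.125, 0.002, -0.001, -0.001], 'mm 35 deg 0')
```

>>> apply_moves(
  rows=[
    [-0.012,-0.005,0.023,0.001,0,0],
    [-0.024,-0.005,0.046,0.001,0,0],
    [-0.03,-0.005,0.056,0.001,0,0],
    [-0.035,-0.005,0.067,0.001,0,0],
  ],
)

```text
clock: 22.55
tcp_pos: [0.4525, 0.2667, 0.0708]
orientation: [-1.697, -2.186, -0.384]
contact_force: [0.5, 4.4, 2.5]
grip_width: 0.0126
gripper_force: 69.2
```

```bash
python3 - <<'E'
from st import *
o=state()
for z in (.12,.110,.102):
    p,Rt=goal([.476,.172,z],-75.6,90,C,PI); print(z,rows(p,Rt,o))
E
```

```text
22.55 corner [0.4761 0.1726 0.1177] stip [0.4762 0.1728 0.0547] kx [ 0.0008  0.003  -1.    ] F [0.4901 4.4305 2.4901] M [ 0.6013 -0.1552  0.055 ] w 0.012594612099714035
0.12 ([0.001, -0.002, -0.009, 0.001, -0.002, -0.0], 'mm 2 deg 0')
0.11 ([-0.016, -0.002, 0.028, 0.001, -0.002, -0.0], 'mm 8 deg 0')
0.102 ([-0.03, -0.002, 0.057, 0.001, -0.002, -0.0], 'mm 16 deg 0')
```

>>> apply_moves(
  rows=[
    [0.005,0,0.003,0,0,0],
    [-0.002,0,0.018,0,0,0],
    [-0.009,0,0.033,0,0,0],
    [-0.009,0,0.033,0,0,0],
  ],
)

```text
clock: 23.05
tcp_pos: [0.4519, 0.2669, 0.0615]
orientation: [-1.699, -2.186, -0.381]
contact_force: [3.5, 2.2, -0.1]
grip_width: 0.0122
gripper_force: 69.1
```

```bash
python3 - <<'E'
from st import *
o=state()
for z in (.110,.102):
    p,Rt=goal([.476,.172,z],-75.6,90,C,PI); print(z,rows(p,Rt,o))
E
```

```text
23.05 corner [0.4755 0.1729 0.1085] stip [0.4755 0.173  0.0455] kx [-0.0002  0.0016 -1.    ] F [ 3.4615  2.1653 -0.0764] M [-0.0949 -0.9684 -0.0052] w 0.012234503161634535
0.11 ([-0.001, 0.0, -0.007, 0.001, -0.001, -0.001], 'mm 2 deg 0')
0.102 ([-0.015, 0.0, 0.022, 0.001, -0.001, -0.001], 'mm 7 deg 0')
```

The tip is entering the socket with low force. I'll keep going down.

>>> apply_moves(
  rows=[
    [-0.005,0.004,0.012,0,0,0],
    [-0.012,0.004,0.024,0,0,0],
    [-0.014,0.004,0.03,0,0,0],
    [-0.014,0.004,0.03,0,0,0],
  ],
)

```text
clock: 23.55
tcp_pos: [0.452, 0.2689, 0.0544]
orientation: [-1.696, -2.186, -0.382]
contact_force: [-1.0, 3.8, 9.6]
grip_width: 0.0125
gripper_force: 70.6
```

```bash
python3 - <<'E'
from st import *
o=state()
E
```

```text
23.55 corner [0.4758 0.1749 0.1012] stip [0.4758 0.1751 0.0382] kx [-0.0008  0.0032 -1.    ] F [-1.0104  3.7554  9.5661] M [ 0.5509 -0.1227  0.0159] w 0.012511472982075018
```

```bash
cat > turn.py <<'E'
from st import *
import sys
o=state();T=R.from_rotvec(o["orientation"]).as_matrix();print("key yaw",np.degrees(np.arctan2(-T[0,1],T[1,1])),"j",o["joints"])
T=R.from_matrix(T);pv=np.array([.476,.173,0])
for a in map(float,sys.argv[1:]):
    Q=R.from_euler('z',-a,degrees=True); print(a,rows(pv+Q.apply(o["tcp_pos"]-pv),Q*T,o)[0])
E
python3 turn.py 5 10 15 20 25
```

```text
23.55 corner [0.4758 0.1749 0.1012] stip [0.4758 0.1751 0.0382] kx [-0.0008  0.0032 -1.    ] F [-1.0104  3.7554  9.5661] M [ 0.5509 -0.1227  0.0159] w 0.012511472982075018
key yaw -75.62254935402586 j [ 0.2112  0.5571 -0.7141  2.0584 -0.1541  0.5748 -0.0323]
5.0 [-0.002, 0.034, -0.001, -0.024, -0.0, 0.05]
10.0 [-0.006, 0.069, -0.003, -0.048, -0.0, 0.1]
15.0 [-0.013, 0.102, -0.006, -0.071, -0.0, 0.151]
20.0 [-0.022, 0.135, -0.011, -0.095, -0.0, 0.201]
25.0 [-0.034, 0.167, -0.016, -0.119, -0.0, 0.251]
```

>>> apply_moves(
  rows=[
    [-0.002,0.034,-0.001,-0.024,0,0.05],
    [-0.006,0.069,-0.003,-0.048,0,0.1],
    [-0.013,0.102,-0.006,-0.071,0,0.151],
    [-0.022,0.135,-0.011,-0.095,0,0.201],
    [-0.034,0.167,-0.016,-0.119,0,0.251],
  ],
)

```text
clock: 24.18
tcp_pos: [0.4947, 0.2712, 0.0547]
orientation: [-2.168, -1.8, -0.49]
contact_force: [-0.7, 6.5, 8.4]
grip_width: 0.0127
gripper_force: 70.8
```

```bash
python3 turn.py 5 10 15 20 25
```

```text
24.175 corner [0.4765 0.1759 0.1015] stip [0.4766 0.1761 0.0385] kx [ 0.0013  0.0038 -1.    ] F [-0.7221  6.4735  8.4306] M [1.1017 0.0458 0.8647] w 0.01272117411731932
key yaw -100.58856404820314 j [ 0.1153  0.4938 -0.6008  2.1177 -0.2711  0.3673 -0.336 ]
5.0 [-0.001, 0.035, -0.001, -0.024, -0.0, 0.05]
10.0 [-0.006, 0.069, -0.003, -0.048, -0.0, 0.1]
15.0 [-0.013, 0.103, -0.006, -0.072, -0.0, 0.151]
20.0 [-0.022, 0.137, -0.01, -0.095, -0.0, 0.201]
25.0 [-0.034, 0.169, -0.016, -0.119, -0.0, 0.251]
```

>>> apply_moves(
  rows=[
    [-0.001,0.035,-0.001,-0.024,0,0.05],
    [-0.006,0.069,-0.003,-0.048,0,0.1],
    [-0.013,0.103,-0.006,-0.072,0,0.151],
  ],
)

```text
clock: 24.55
tcp_pos: [0.52, 0.2633, 0.055]
orientation: [-2.417, -1.521, -0.548]
contact_force: [1.0, 6.9, 8.0]
grip_width: 0.0123
gripper_force: 70.5
```

```bash
python3 turn.py 5 10 15 20 25
```

```text
24.55 corner [0.4776 0.1759 0.1017] stip [0.4778 0.1762 0.0387] kx [ 0.0037  0.0037 -1.    ] F [0.961  6.8525 7.9689] M [1.3095 0.0012 0.9258] w 0.012347715760974766
key yaw -115.65229474270417 j [ 0.004   0.4533 -0.4834  2.1509 -0.3308  0.2551 -0.542 ]
5.0 [-0.002, 0.035, -0.001, -0.024, -0.0, 0.05]
10.0 [-0.006, 0.07, -0.003, -0.048, -0.0, 0.1]
15.0 [-0.013, 0.104, -0.006, -0.072, -0.0, 0.15]
20.0 [-0.023, 0.137, -0.011, -0.096, -0.0, 0.201]
25.0 [-0.035, 0.17, -0.016, -0.12, -0.0, 0.251]
```

>>> apply_moves(
  rows=[
    [-0.002,0.035,-0.001,-0.024,0,0.05],
    [-0.006,0.07,-0.003,-0.048,0,0.1],
  ],
)

```text
clock: 24.8
tcp_pos: [0.5353, 0.2544, 0.0552]
orientation: [-2.564, -1.318, -0.583]
contact_force: [0.9, 7.4, 7.9]
grip_width: 0.0124
gripper_force: 70.3
```

```bash
python3 turn.py 5 10 15 20
```

```text
24.8 corner [0.4784 0.1757 0.1018] stip [0.4787 0.1759 0.0388] kx [ 0.0053  0.0033 -1.    ] F [0.8752 7.3604 7.879 ] M [1.4355 0.0038 0.9208] w 0.012381492249530045
key yaw -125.63835406041873 j [-0.1063  0.4271 -0.3687  2.1717 -0.3714  0.1922 -0.6848]
5.0 [-0.002, 0.035, -0.001, -0.024, -0.0, 0.05]
10.0 [-0.006, 0.07, -0.003, -0.048, -0.0, 0.1]
15.0 [-0.013, 0.104, -0.006, -0.072, -0.0, 0.15]
20.0 [-0.023, 0.138, -0.011, -0.096, -0.001, 0.201]
```

The key has turned 50° but isn't at the stop yet, and joint 6 is near its limit. I'll regrip with the tool vertical, farther out on the lever.

>>> apply_moves(
  rows=[
    [0,0,0,0,0,0],
    [0,0,0,0,0,0],
    [0,0,0,0,0,0],
    [0,0,0,0,0,0],
  ],
  claw=1,
)

```text
clock: 25.3
tcp_pos: [0.5346, 0.2502, 0.0529]
orientation: [-2.569, -1.316, -0.577]
contact_force: [-0.4, 0.3, 0.2]
grip_width: 0.0835
gripper_force: 0.0
```

>>> apply_moves(
  rows=[
    [0,0,-0.1,0,0,0],
    [0,0,-0.25,0,0,0],
    [0,0,-0.4,0,0,0],
    [0,0,-0.4,0,0,0],
  ],
)

```text
clock: 25.8
tcp_pos: [0.511, 0.2155, 0.1462]
orientation: [-2.57, -1.316, -0.584]
contact_force: [0.2, -0.4, -1.1]
grip_width: 0.0854
gripper_force: 0.0
```

```bash
python3 - <<'E'
from fit import *
np.set_printoptions(precision=4,suppress=True)
o=r.get_obs(); print(o["clock"],o["tcp_pos"],o["joints"],o["contact_force"])
f=r.grab_frame("wrist");s=r.grab_frame("scene");t=r.grab_frame("top")
c=np.array([.4765,.174,.102]);a=np.deg2rad(54.4)
for sag in (9,):
    b=np.deg2rad(sag);u=np.array([np.cos(b)*np.cos(a),np.cos(b)*np.sin(a),-np.sin(b)]);P=np.array([c,c+.147*u]);print(P[1])
    for g,m in((f,"f"),(s,"s"),(t,"t")):
        q=proj(g,P);print(m,q.round(1).tolist())
        for i,n in enumerate(["key_corner","key_long_tip"]):
            d=sorted(r.landmark_of(g,n),key=lambda d:np.hypot(*(np.array(d["point"])-q[i])))[:1]; print(n,[(np.round(x["point"],1).tolist(),round(x["conf"],2),atz(g,x["point"],P[i][2])) for x in d])
Rt=toolR(-125.6,0,0);gp=c+.105*u
print(rows(tcp_for(gp,Rt,.053-.07),Rt,o))
E
```

```text
25.8 [0.511  0.2155 0.1462] [-0.0145  0.2138 -0.3822  2.1821 -0.3905  0.4073 -0.6658] [ 0.1907 -0.374  -1.0956]
[0.561  0.2921 0.079 ]
f [[248.7, 294.4], [248.4, 121.6]]
key_corner [([249.4, 280.4], 0.86, array([0.4829, 0.1819, 0.102 ]))]
key_long_tip [([221.9, 121.9], 0.64, array([0.5415, 0.3058, 0.079 ]))]
s [[247.7, 200.1], [296.6, 194.0]]
key_corner [([253.0, 198.8], 0.56, array([0.4853, 0.1863, 0.102 ]))]
key_long_tip [([293.7, 188.4], 0.65, array([0.5423, 0.3079, 0.079 ]))]
t [[228.7, 191.6], [187.3, 162.3]]
key_corner [([228.2, 189.3], 0.72, array([0.4829, 0.1753, 0.102 ]))]
key_long_tip [([179.6, 169.4], 0.74, array([0.5407, 0.3137, 0.079 ]))]
([0.105, -0.017, 0.243, 0.004, -0.283, -0.002], 'mm 66 deg 25')
```

```bash
python3 - <<'E'
from fit import *
o=r.get_obs()
c=np.array([.4765,.174,.102]);a=np.deg2rad(64);b=np.deg2rad(9);u=np.array([np.cos(b)*np.cos(a),np.cos(b)*np.sin(a),-np.sin(b)])
Rt=toolR(-116,0,0);gp=c+.105*u
print(rows(tcp_for(gp,Rt,.053-.07),Rt,o),rows(tcp_for(gp,Rt,.053),Rt,o))
E
```

```text
([0.106, -0.077, 0.229, 0.024, -0.28, -0.106], 'mm 66 deg 27') ([-0.013, -0.077, 0.482, 0.024, -0.28, -0.106], 'mm 122 deg 27')
```

>>> apply_moves(
  rows=[
    [0.05,-0.03,0.05,0.008,-0.1,-0.035],
    [0.09,-0.06,0.13,0.016,-0.19,-0.07],
    [0.106,-0.077,0.229,0.024,-0.28,-0.106],
    [0.106,-0.077,0.229,0.024,-0.28,-0.106],
    [0.106,-0.077,0.229,0.024,-0.28,-0.106],
  ],
)

```text
clock: 26.88
tcp_pos: [0.5218, 0.2665, 0.1026]
orientation: [2.664, 1.663, 0.0]
contact_force: [0.4, -0.5, 0.2]
grip_width: 0.0854
gripper_force: 0.0
```

>>> apply_moves(
  rows=[
    [0,0,0.1,0,0,0],
    [0,0,0.2,0,0,0],
    [0,0,0.28,0,0,0],
    [0,0,0.28,0,0,0],
  ],
)

```text
clock: 27.38
tcp_pos: [0.5215, 0.2644, 0.0328]
orientation: [2.666, 1.66, -0.001]
contact_force: [0.4, -0.3, -0.2]
grip_width: 0.0855
gripper_force: 0.0
```

>>> apply_moves(
  rows=[
    [0,0,0,0,0,0],
    [0,0,0,0,0,0],
    [0,0,0,0,0,0],
    [0,0,0,0,0,0],
  ],
  claw=0,
  newtons=50,
)

```text
clock: 27.88
tcp_pos: [0.5228, 0.2671, 0.0337]
orientation: [2.663, 1.664, 0.004]
contact_force: [3.3, 1.1, -0.2]
grip_width: 0.0128
gripper_force: 51.3
```

```bash
python3 turn.py 5 10 15 20 25
```

```text
27.875 corner [0.4927 0.2065 0.1175] stip [0.481  0.1824 0.0605] kx [-0.1844 -0.3825 -0.9054] F [ 3.3283  1.0918 -0.2395] M [-0.0903 -0.5049  0.3537] w 0.01281428835893856
key yaw -116.02009375914231 j [-0.4548  0.5379 -0.1623  1.8905  0.1278  0.7208 -1.1447]
5.0 [-0.002, 0.037, 0.0, -0.0, -0.0, 0.056]
10.0 [-0.007, 0.073, 0.0, -0.0, -0.0, 0.111]
15.0 [-0.015, 0.109, 0.0, -0.0, -0.0, 0.167]
20.0 [-0.026, 0.144, 0.0, -0.0, -0.001, 0.222]
25.0 [-0.041, 0.177, 0.0, -0.0, -0.001, 0.278]
```

>>> apply_moves(
  rows=[
    [-0.002,0.037,0,0,0,0.056],
    [-0.007,0.073,0,0,0,0.111],
  ],
)

```text
clock: 28.12
tcp_pos: [0.5381, 0.2581, 0.0338]
orientation: [2.799, 1.425, 0.003]
contact_force: [-2.6, 1.1, 3.2]
grip_width: 0.0128
gripper_force: 53.9
```

>>> apply_moves(
  rows=[
    [-0.002,0.037,0,0,0,0.056],
  ],
)

```text
clock: 28.25
tcp_pos: [0.5446, 0.2531, 0.0339]
orientation: [-2.859, -1.302, -0.002]
contact_force: [-4.8, 3.8, 5.2]
grip_width: 0.0128
gripper_force: 56.7
```

>>> apply_moves(
  rows=[
    [-0.002,0.037,0,0,0,0.056],
  ],
)

```text
clock: 28.38
tcp_pos: [0.5503, 0.2481, 0.034]
orientation: [-2.911, -1.178, -0.001]
contact_force: [-7.1, 5.9, 6.8]
grip_width: 0.0126
gripper_force: 63.0
```

```bash
python3 turn.py 5 10
```

```text
28.375 corner [0.5015 0.2011 0.1178] stip [0.4822 0.1826 0.0607] kx [-0.306  -0.2943 -0.9054] F [-7.0629  5.8558  6.7779] M [1.1657 1.709  1.1457] w 0.012648136861763262
key yaw -135.94460959265388 j [-0.4707  0.5552 -0.073   1.8536  0.0549  0.7337 -1.3753]
5.0 [-0.001, 0.037, -0.0, -0.0, 0.0, 0.056]
10.0 [-0.005, 0.073, -0.0, -0.0, 0.0, 0.111]
```

>>> apply_moves(
  rows=[
    [-0.001,0.037,0,0,0,0.056],
  ],
)

```text
clock: 28.5
tcp_pos: [0.5554, 0.2428, 0.034]
orientation: [-2.957, -1.051, 0.0]
contact_force: [-9.2, 8.2, 7.9]
grip_width: 0.013
gripper_force: 70.3
```

>>> apply_moves(
  rows=[
    [0,0,0,0,0,0],
    [0,0,0,0,0,0],
  ],
)

```text
clock: 28.75
tcp_pos: [0.5556, 0.2426, 0.034]
orientation: [-2.956, -1.055, -0.001]
contact_force: [-6.4, 6.0, 6.2]
grip_width: 0.0129
gripper_force: 67.0
```

```bash
python3 turn.py 5 10; python3 -c "
from h import *
o=r.get_obs();d=o['tcp_pos']-[.476,.173,0];print('torque',d[0]*o['contact_force'][1]-d[1]*o['contact_force'][0],o['moment'][2])"
```

```text
28.75 corner [0.5032 0.1998 0.1178] stip [0.4824 0.183  0.0608] kx [-0.33   -0.2672 -0.9054] F [-6.3926  6.0274  6.1987] M [1.2681 1.6844 1.3406] w 0.012879775843048486
key yaw -140.70053724000914 j [-0.4738  0.5582 -0.052   1.848   0.0371  0.7356 -1.4303]
5.0 [-0.0, 0.037, -0.0, -0.0, 0.0, 0.056]
10.0 [-0.004, 0.074, -0.0, -0.0, 0.0, 0.111]
torque 0.9249425948946159 1.3406279006095225
```

>>> apply_moves(
  rows=[
    [0,0.019,0,0,0,0.028],
    [0,0.037,0,0,0,0.056],
    [0,0.037,0,0,0,0.056],
  ],
)

```text
clock: 29.12
tcp_pos: [0.5602, 0.2372, 0.0339]
orientation: [-2.997, -0.927, 0.001]
contact_force: [-9.2, 9.2, 6.7]
grip_width: 0.0129
gripper_force: 75.0
```

>>> apply_moves(
  rows=[
    [0,0,0,0,0,0],
    [0,0,0,0,0,0],
    [0,0,0,0,0,0],
  ],
)

```text
clock: 29.5
tcp_pos: [0.5602, 0.2373, 0.0339]
orientation: [-2.997, -0.928, 0.001]
contact_force: [-9.3, 10.0, 6.7]
grip_width: 0.0129
gripper_force: 75.1
```

>>> apply_moves(
  rows=[
    [0,0.019,0,0,0,0.028],
    [0,0.037,0,0,0,0.056],
    [0,0.037,0,0,0,0.056],
  ],
)

```text
clock: 29.88
tcp_pos: [0.5645, 0.2315, 0.0339]
orientation: [-3.032, -0.797, 0.003]
contact_force: [-11.1, 12.9, 6.9]
grip_width: 0.0128
gripper_force: 83.4
```

>>> apply_moves(
  rows=[
    [0,0,0,0,0,0],
    [0,0,0,0,0,0],
    [0,0,0,0,0,0],
  ],
)

```text
clock: 30.25
tcp_pos: [0.5644, 0.2316, 0.0339]
orientation: [-3.032, -0.798, 0.002]
contact_force: [-11.6, 12.5, 6.4]
grip_width: 0.0133
gripper_force: 83.5
```

```bash
cat > tq.py <<'E'
from fit import *
o=r.get_obs();d=o['tcp_pos']-[.476,.173,0];print('torque',d[0]*o['contact_force'][1]-d[1]*o['contact_force'][0],o['moment'][2])
t=r.grab_frame("top");f=r.grab_frame("wrist");s=r.grab_frame("scene")
for g,z in((t,.079),(f,.079),(s,.079)): print([(np.round(x["point"],1).tolist(),round(x["conf"],2),atz(g,x["point"],z).round(3).tolist(),) for x in r.landmark_of(g,"key_long_tip")][:5])
E
python3 turn.py 5 10; python3 tq.py
```

```text
30.25 corner [0.5057 0.1981 0.1178] stip [0.4822 0.1852 0.0608] kx [-0.3734 -0.2045 -0.9049] F [-11.5538  12.4984   6.3817] M [2.6905 2.6249 1.9411] w 0.013272736034846539
key yaw -150.49611102475373 j [-0.48    0.5632 -0.0103  1.8398 -0.0015  0.7387 -1.5435]
5.0 [0.001, 0.037, -0.0, -0.0, 0.0, 0.056]
10.0 [-0.001, 0.074, -0.0, -0.0, 0.001, 0.111]
torque 1.7822871454803348 1.9411144338360697
[([147.9, 95.8], 0.86, [0.755, 0.409, 0.079]), ([133.6, 264.7], 0.76, [0.273, 0.44, 0.079]), ([197.4, 291.5], 0.48, [0.199, 0.261, 0.079]), ([349.5, 163.4], 0.4, [0.559, -0.17, 0.079])]
[([238.6, 152.9], 0.78, [0.604, 0.261, 0.079])]
[([348.2, 281.4], 0.9, [0.81, 0.101, 0.079]), ([381.8, 211.7], 0.76, [0.788, 0.362, 0.079]), ([302.5, 211.1], 0.69, [0.608, 0.242, 0.079]), ([197.2, 170.6], 0.48, [0.262, 0.214, 0.079]), ([244.7, 152.1], 0.44, [0.327, 0.37, 0.079])]
```

The force now holds steady during the dwell and climbs stiffly with each step, so the screw is against its stop. I'll ease off part of the wind-up, release, back away and check.

>>> apply_moves(
  rows=[
    [0,-0.03,0,0,0,-0.045],
    [-0.002,-0.059,0,0,0,-0.089],
    [-0.002,-0.059,0,0,0,-0.089],
  ],
)

```text
clock: 30.92
tcp_pos: [0.5575, 0.2405, 0.0336]
orientation: [-2.974, -1.005, 0.003]
contact_force: [-8.1, 5.7, 7.1]
grip_width: 0.0131
gripper_force: 69.6
```

>>> apply_moves(
  rows=[
    [0,0,0,0,0,0],
    [0,0,0,0,0,0],
    [0,0,0,0,0,0],
    [0,0,0,0,0,0],
  ],
  claw=1,
)

```text
clock: 31.42
tcp_pos: [0.5601, 0.2362, 0.0328]
orientation: [2.98, 0.993, -0.001]
contact_force: [-1.8, 0.6, 0.1]
grip_width: 0.0837
gripper_force: 0.8
```

>>> apply_moves(
  rows=[
    [0,0,-0.2,0,0,0],
    [0,0,-0.4,0,0,0],
    [0,0,-0.6,0,0,0],
    [0,0,-0.6,0,0,0],
  ],
)

```text
clock: 31.92
tcp_pos: [0.5651, 0.2373, 0.1888]
orientation: [-2.981, -0.99, -0.019]
contact_force: [0.0, -0.3, -1.4]
grip_width: 0.0854
gripper_force: 0.0
```

```bash
cat > chk.py <<'E'
from fit import *
np.set_printoptions(precision=4,suppress=True)
o=r.get_obs(); print(o["clock"],o["tcp_pos"],o["contact_force"])
f=r.grab_frame("wrist");s=r.grab_frame("scene");t=r.grab_frame("top")
D={}
for i,(n,z,e) in enumerate([("key_corner",.102,[.477,.174,.102]),("key_long_tip",.079,[.58,.27,.079]),("key_short_tip",.04,[.476,.172,.05])]):
    L=[]
    for g,m in((f,"f"),(s,"s"),(t,"t")):
        q=proj(g,e)[0]; d=sorted(r.landmark_of(g,n),key=lambda d:np.hypot(*(np.array(d["point"])-q)))[:1]
        for x in d:
            X=atz(g,x["point"],z); print(n,m,np.round(x["point"],1),round(x["conf"],2),X[:2],"yaw long",np.degrees(np.arctan2(X[1]-.173,X[0]-.476)) if i==1 else "")
            if np.linalg.norm(X-e)<.06: L.append((g,x["point"]))
    if len(L)>1: print("  tri",*tri(L))
E
python3 chk.py
```

```text
31.925 [0.5651 0.2373 0.1888] [ 0.0224 -0.3233 -1.4058]
key_corner f [249.9 280.8] 0.78 [0.4833 0.1802] yaw long 
key_corner s [254.1 195.3] 0.62 [0.4799 0.1995] yaw long 
key_corner t [224.6 254.3] 0.66 [0.3048 0.1848] yaw long 
  tri [0.4901 0.1856 0.117 ] [0.0008611441466070904, 0.000861144146607216]
key_long_tip f [186.9 146.4] 0.9 [0.5525 0.3065] yaw long 60.19484497174779
key_long_tip s [294.2 190.2] 0.72 [0.5474 0.3021] yaw long 61.06303420793995
key_long_tip t [146.3  98.7] 0.81 [0.7462 0.4134] yaw long 41.65975898893651
  tri [0.5486 0.306  0.0753] [0.0030281327679712823, 0.0030281327679711214]
key_short_tip f [250.3 264.2] 0.6 [0.47   0.1702] yaw long 
key_short_tip s [249.2 218. ] 0.61 [0.483  0.1708] yaw long 
key_short_tip t [147.9 149.4] 0.92 [0.6046 0.4141] yaw long 
  tri [0.4768 0.1718 0.0407] [0.005862721348502954, 0.00586272134850289]
```

```bash
python3 - <<'E'
from fit import *
f=r.grab_frame("wrist");s=r.grab_frame("scene");t=r.grab_frame("top")
def pts(yaw,sag,lift):
    a,b=np.deg2rad(yaw),np.deg2rad(sag); h=np.array([np.cos(a),np.sin(a),0]);z=np.array([0,0,1.])
    u=np.cos(b)*h-np.sin(b)*z; dn=-(np.cos(b)*z+np.sin(b)*h)
    base=np.array([.476,.172,.039+lift])-.001*h; c=base-.063*dn; return c,c+.147*u,c+.030*dn
def mask(g,q):
    c,l,sh=pts(*q); m=np.zeros((384,512),np.uint8)
    for A,B in((c,l),(c,sh)):
        L=np.linspace(A,B,12); p=proj(g,L); dd=np.linalg.norm(L-np.array(g["eye"]),axis=1); rad=g["intrinsics"][0][0]*.0077/dd
        for k in range(11):
            n=p[k+1]-p[k];n=np.array([-n[1],n[0]])/(np.linalg.norm(n)+1e-9)
            cv2.fillConvexPoly(m,(np.array([p[k]+n*rad[k],p[k+1]+n*rad[k+1],p[k+1]-n*rad[k+1],p[k]-n*rad[k]])*16).astype(np.int32),1,shift=4)
    return m>0
M=[]
for g in(f,s,t):
    p=mask(g,(60,9,0)); c=[(d["pixels"]&p).sum() for d in (O:=r.outline_of(g,"key_corner"))]
    if c and max(c)>20: d=O[int(np.argmax(c))]; M.append((g,d["pixels"])); print(d["conf"],np.round(d["rect"]),d["pixels"].sum(),p.sum())
    else: print("none")
res=sorted(((np.mean([(mask(g,q)&m).sum()/(mask(g,q)|m).sum() for g,m in M]),q) for q in [(y,sg,l) for y in range(52,72,2) for sg in range(0,16,3) for l in (0,.005,.01,.016,.022)]),reverse=True)
for x in res[:6]: print(x)
for l in (0,.01,.022): print(l,max(x for x in res if x[1][2]==l))
E
```

```text
File "<stdin>", line 17
SyntaxError: assignment expression cannot be used in a comprehension iterable expression
```

```bash
cat > seat.py <<'E'
from fit import *
f=r.grab_frame("wrist");s=r.grab_frame("scene");t=r.grab_frame("top")
def pts(yaw,sag,lift):
    a,b=np.deg2rad(yaw),np.deg2rad(sag); h=np.array([np.cos(a),np.sin(a),0]);z=np.array([0,0,1.])
    u=np.cos(b)*h-np.sin(b)*z; dn=-(np.cos(b)*z+np.sin(b)*h)
    base=np.array([.476,.172,.039+lift])-.001*h; c=base-.063*dn; return c,c+.147*u,c+.030*dn
def mask(g,q):
    c,l,sh=pts(*q); m=np.zeros((384,512),np.uint8)
    for A,B in((c,l),(c,sh)):
        L=np.linspace(A,B,12); p=proj(g,L); dd=np.linalg.norm(L-np.array(g["eye"]),axis=1); rad=g["intrinsics"][0][0]*.0077/dd
        for k in range(11):
            n=p[k+1]-p[k];n=np.array([-n[1],n[0]])/(np.linalg.norm(n)+1e-9)
            cv2.fillConvexPoly(m,(np.array([p[k]+n*rad[k],p[k+1]+n*rad[k+1],p[k+1]-n*rad[k+1],p[k]-n*rad[k]])*16).astype(np.int32),1,shift=4)
    return m>0
M=[]
for g in(f,s,t):
    p=mask(g,(60,9,0)); O=r.outline_of(g,"key_corner"); c=[(d["pixels"]&p).sum() for d in O]
    if c and max(c)>20: d=O[int(np.argmax(c))]; M.append((g,d["pixels"])); print(d["conf"],np.round(d["rect"]),d["pixels"].sum(),p.sum())
    else: print("none")
res=sorted(((np.mean([(mask(g,q)&m).sum()/(mask(g,q)|m).sum() for g,m in M]),q) for q in [(y,sg,l) for y in range(52,72,2) for sg in range(0,16,3) for l in (0,.005,.01,.016,.022)]),reverse=True)
for x in res[:6]: print(x)
for l in (0,.01,.022): print(l,max(x for x in res if x[1][2]==l))
E
python3 seat.py
```

```text
0.67 [178. 140.  84. 143.] 2579 2619
0.8 [247. 183.  52.  32.] 353 369
none
(np.float64(0.7582485727188779), (60, 12, 0))
(np.float64(0.73893803073829), (62, 15, 0))
(np.float64(0.7059330803725423), (60, 9, 0))
(np.float64(0.6943219487022968), (62, 12, 0))
(np.float64(0.6901836957765479), (58, 9, 0))
(np.float64(0.676068914801975), (60, 15, 0.005))
0 (np.float64(0.7582485727188779), (60, 12, 0))
0.01 (np.float64(0.6033416128882492), (60, 15, 0.01))
0.022 (np.float64(0.38324945641151414), (58, 15, 0.022))
```

The key is fully seated (best fit at zero lift, sagging about 10–12°). Its long arm has moved from 104° to about 60.5°, which matches 0.75 rad. The robot is clear of everything.

```bash
python3 -c "
from bench import r
print(r.get_obs()['clock']);print(r.hand_in())"
```

```text
32.825
the job is handed in; nothing more can be done
None
```

I parked the hex key corner up in the rest and let go. Then I took it again, seated its short arm fully in the screw and turned the screw clockwise until the force held firm as if at its stop. The screw angle itself was only inferred, from that force and the key's roughly 44° swing. The job was handed in at 32.8 s with the key left in the screw, the robot clear and nothing else touched.

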